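Find the loaded sample case by its weight and put it in the drawer

TASK

One of the three identical closed cases in the leaning rack is loaded and clearly heavier. Going from the robot's left to its right, lift each case clear of its pocket to feel its weight, seating each back in its own pocket before lifting the next; then stand the heaviest case upright in the open top drawer and push the drawer fully shut, with the other two cases left seated in their own pockets. Leave the two jars and the orange pouch where they are.

Things in the scene. Friction and masses are not known exactly. Their poses are not given: they have to be found in the camera images.
- case_left: the left (robot's view, left is +y) of three look-alike closed sample cases: white box, yellow top, 100 mm wide (its y), 42 thick (x), 80 tall (z); origin at the centre of its underside, z out of its top. Starts seated in its pocket, top leaning 30 degrees towards the rack's +x (away from the robot). Empty cases weigh 0.11 to 0.13 kg, the loaded one (any of the three) 0.37 to 0.52 kg.
- case_middle: the middle (robot's view, left is +y) of three look-alike closed sample cases: white box, yellow top, 100 mm wide (its y), 42 thick (x), 80 tall (z); origin at the centre of its underside, z out of its top. Starts seated in its pocket, top leaning 30 degrees towards the rack's +x (away from the robot). Empty cases weigh 0.11 to 0.13 kg, the loaded one (any of the three) 0.37 to 0.52 kg.
- case_right: the right (robot's view, left is +y) of three look-alike closed sample cases: white box, yellow top, 100 mm wide (its y), 42 thick (x), 80 tall (z); origin at the centre of its underside, z out of its top. Starts seated in its pocket, top leaning 30 degrees towards the rack's +x (away from the robot). Empty cases weigh 0.11 to 0.13 kg, the loaded one (any of the three) 0.37 to 0.52 kg.
- pocket_left (a point): where the left case's origin is when seated (on the pocket floor; axes are the rack's, not tilted). Pocket: slot 112 mm wide, 50 mm front to back, walls 30 mm high (top 6 mm flared outward), all leaning 30 degrees like the case. The case rests on the back (+x) wall, 8 mm play before it, 6 mm at each side; it draws out along its own z and is clear of the walls after 35 mm.
- pocket_middle (a point): where the middle case's origin is when seated (on the pocket floor; axes are the rack's, not tilted). Pocket: slot 112 mm wide, 50 mm front to back, walls 30 mm high (top 6 mm flared outward), all leaning 30 degrees like the case. The case rests on the back (+x) wall, 8 mm play before it, 6 mm at each side; it draws out along its own z and is clear of the walls after 35 mm.
- pocket_right (a point): where the right case's origin is when seated (on the pocket floor; axes are the rack's, not tilted). Pocket: slot 112 mm wide, 50 mm front to back, walls 30 mm high (top 6 mm flared outward), all leaning 30 degrees like the case. The case rests on the back (+x) wall, 8 mm play before it, 6 mm at each side; it draws out along its own z and is clear of the walls after 35 mm.
- rack: fixed grey rack with the three leaning pockets in a row along its y, 116 mm apart; origin at the centre of its underside on the desk, z up, -x its front, facing the robot; base plate 130 x 368 mm. The pocket floors' centres are 45 mm above the desk; the pocket walls reach at most about 90 mm above it. A case set in with its foot away from the back wall leans over further.
- unit_drawer0_handle (a point): middle of the drawer's white bar handle (bar about 100 mm along y, about 10 mm thick, its centre line 35 mm before the drawer's front face); moves with the drawer; axes those of the unit: -x points out of the drawer (opening), +x pushes it shut.
- unit_drawer0: the green-fronted top drawer, open by q = 132 to 148 mm at the start; origin under the centre of its tray, axes the unit's: slides along -x to open; friction about 1 N, stays where left. Inside: floor 6 mm above the origin, x from -88 to 88 mm, y +-79 mm; walls reach 91, front 102 mm. Open to the sky from x = -88 mm to q - 94 mm (edge of the unit's top). An upright case fits under the top.
- unit: fixed white desktop drawer unit 220 (x) x 200 (y) x 175 mm (z), origin at the centre of its underside; -x is its front, towards the robot. With the drawer shut the bar handle's middle is at x = -145 mm, z = 138 mm; the drawer's origin at x = -1.5 mm, z = 62 mm.
- jar_a: bystander: specimen jar with yellow cap, 60 mm diameter, 70 mm tall, origin at the centre of its underside. Leave alone.
- jar_b: bystander: specimen jar with yellow cap, 60 mm diameter, 70 mm tall, origin at the centre of its underside. Leave alone.
- orange_case: bystander: orange hard pouch 170 x 75 x 45 mm lying on the desk, origin at the centre of its underside. Leave alone.
Things that resemble listed ones, but are neither listed nor needed, are in the scene too. What is shaped like the case_right but black or pink is not meant. What is shaped like the case_middle but purple is not meant.

How it is judged (in metres and radians):
On the way, in this order (a step that is already met when the one before it is completed fails the run):
1. the left case is lifted at least 30 mm out of its pocket while the other two sit in theirs (within 18 mm) (distance between case_left and pocket_left above 0.03 m and distance between case_middle and pocket_middle below 0.018 m and distance between case_right and pocket_right below 0.018 m), for 0.2 s.
2. the middle case is lifted at least 30 mm out of its pocket while the other two sit in theirs (within 18 mm) (distance between case_middle and pocket_middle above 0.03 m and distance between case_left and pocket_left below 0.018 m and distance between case_right and pocket_right below 0.018 m), for 0.2 s.
3. the right case is lifted at least 30 mm out of its pocket while the other two sit in theirs (within 18 mm) (distance between case_right and pocket_right above 0.03 m and distance between case_left and pocket_left below 0.018 m and distance between case_middle and pocket_middle below 0.018 m), for 0.2 s.
At the end, for the whole second after the job is handed in: The heaviest case stands upright (within 0.15 rad) and at rest on the drawer's floor, with its full weight on it; the drawer is shut (open less than 10 mm); the two lighter cases are seated in their own pockets (within 18 mm) (x of unit_drawer0_handle in the frame of unit above -0.155 m and ((distance between case_middle and pocket_middle below 0.018 m and distance between case_right and pocket_right below 0.018 m and x of case_left in the frame of unit_drawer0 between -0.085 and 0.085 m and y of case_left in the frame of unit_drawer0 between -0.08 and 0.08 m and z of case_left in the frame of unit_drawer0 between 0 and 0.018 m and angle between case_left's own z axis and vertical below 0.15 rad and contact force between case_left and unit_drawer0 above 2.3 N and linear speed of case_left below 0.02 m/s) or (distance between case_left and pocket_left below 0.018 m and distance between case_right and pocket_right below 0.018 m and x of case_middle in the frame of unit_drawer0 between -0.085 and 0.085 m and y of case_middle in the frame of unit_drawer0 between -0.08 and 0.08 m and z of case_middle in the frame of unit_drawer0 between 0 and 0.018 m and angle between case_middle's own z axis and vertical below 0.15 rad and contact force between case_middle and unit_drawer0 above 2.3 N and linear speed of case_middle below 0.02 m/s) or (distance between case_left and pocket_left below 0.018 m and distance between case_middle and pocket_middle below 0.018 m and x of case_right in the frame of unit_drawer0 between -0.085 and 0.085 m and y of case_right in the frame of unit_drawer0 between -0.08 and 0.08 m and z of case_right in the frame of unit_drawer0 between 0 and 0.018 m and angle between case_right's own z axis and vertical below 0.15 rad and contact force between case_right and unit_drawer0 above 2.3 N and linear speed of case_right below 0.02 m/s))); the robot touches nothing.
It fails at once if a jar or the orange pouch is moved more than 30 mm or knocked over ((distance of jar_a from where it was at the start of the episode above 0.03 m or angle between jar_a's own z axis and vertical above 0.5 rad) or (distance of jar_b from where it was at the start of the episode above 0.03 m or angle between jar_b's own z axis and vertical above 0.5 rad) or (distance of orange_case from where it was at the start of the episode above 0.03 m or angle between orange_case's own z axis and vertical above 0.5 rad)).
It also fails if it takes over 72 s, if anything falls off the work surface, if the arm or the gripper's body presses on something with over 40 N, if the wrist force passes 120 N, or if a joint passes its speed limit or range.

ROBOT

A 6-joint arm with a two-finger parallel gripper is mounted at the origin on the work surface. World frame = base frame: x ahead of the robot, y to its left, z up, the work surface at z = 0. Lengths are in mm, angles in rad, forces in N, time in s.
With the tool pointing down it reaches from about 300 to 850 mm from the base axis. Payload 4.2 kg.
Tool frame: the origin (TCP) lies at the very end of the fingers, on their centre line; the grasp point (between the pads) lies 19 mm behind it; z points along the fingers, x is the direction in which the jaws open and shut, and the axes are right-handed (so a half turn about z gives the same grasp; the last joint's range is limited). The gripper opens to 91 mm and grips with 3 to 60 N. Pads are 32 mm wide; open, the fingers measure 118 mm over their backs; the gripper's body (76 mm by 178 mm) begins 60 mm behind the grasp point.
Start: joints at [-1.313, 0.32, 1.565, -0, 1.257, -0.02], TCP at [157.691, -552.971, 213.976] pointing down, gripper open.
Joint ranges: [-3.11, 3.11], [-0.84, 2.01], [0.21, 2.61], [-1.34, 4.49], [0.05, 2.63], [-2.56, 2.56]. Speed limits (rad/s): [2.57, 2.57, 3.14, 3.14, 3.14, 3.14].

INTERFACE

Orientations are given as a 3x3 rotation matrix whose columns are the frame's x, y, z axes.
In Python, from rig import ctrl, eyes, nets gives the robot as it stands.
- The arm moves only by the tool apply_moves, never from a script. Its argument "series" is a list of rows, each an object with "delta_pos": the shift along the tool's x, y, z in units of 40 mm (1.0 is 40 mm), a list of three; "spin": the turn about the tool's z in units of 6 degrees (1.0 is 6 degrees); "grip": the closure, from -1 (fully open) to 1 (shut). In form: [{"delta_pos": [tx, ty, tz], "spin": spin, "grip": grip}, ...]. A call has exactly 8 rows; each row shifts and turns the commanded pose from where the row before left it, along the tool's axes as they then stand; what a row does not reach is not made up. A row lasts 1/8 s, in which the tool goes at most 62.5 mm and 10.7 degrees, less where a joint would pass 70% of its speed; a pose out of reach is approached as far as the arm can. A call is refused whole if a number of a shift passes 1 or a number of a turn 1, either way. A call with a gripper value outside its range is refused whole. The fingers move at their own pace and stop on an object; "force" is the grip in N (left out, the last holds). Time passes only in rows, so rows that do not move let the fingers close, or fill a call up. It gives the time, the measured TCP pose, the force and the opening at its end, in the units of the state.
- ctrl.state(): the state, without advancing time (a new reading comes with each control period).
- eyes.snapshot(name): name is "scene" or "side" or "wrist"; returns a dict with "pixels" (400x640x3 uint8, red, green, blue), "camera_matrix" (3x3 intrinsics, pixels), "k1" (the pictures are not rectified: a ray, as slopes to the right and down, at radius r is drawn at 1 + k1 r^2 times it, then the intrinsics apply), "eye" and "attitude" of the camera in the world; the wrist camera has in their place "mount" (4x4, takes a point from camera to tool coordinates, whose origin is the TCP and whose axes are the tool frame's). Camera axes: x right, y down, z forward; pixel columns grow to the right and rows downward; lengths in mm; the calibration is good to about 2 mm. A picture is of the moment at which its call begins: read the wrist's pose just before it. There is no depth.
- ctrl.finish_job(): hands the job in, once; it reports no verdict.
Trained networks look in the newest picture that a camera, given by its name, has taken for a name from the list of things; names that differ only in an ending like _2 or _b are one class to them, and where a whole thing is asked for, a point or a joint stands for the part that bears it (a point fixed in the world has none). Each returns a list of dicts, best first, with "conf" (0 to 1); they miss things now and then, are a little off and sometimes report something else, mostly with a low value. They report only what shows in the picture. A call takes as long as a camera call. They do not tell look-alikes from the thing itself.
- nets.find_in(camera, thing): "extent" ([left, top, right, bottom] in pixels, round what is visible of it).
- nets.trace(camera, thing): "region" (400x640 bool, what is visible of it) and "extent" ([left, top, right, bottom] in pixels, round what is visible of it).
The state is a dict: "time_s": time; "q": joint angles; "joint_velocities": joint speeds; "effort": joint torques, N m; "ee_pos": TCP position; "ee_rot": TCP orientation; "contact_force": force on the tool from outside, world axes, zero at the start; "ft_torque": the same for the moment, N m; "gripper_width": finger opening in mm.
Only numpy, scipy, OpenCV 4.12 (cv2) and the standard library are available. Lean on these libraries where they do the work, as an engineer would, in place of code of your own. Each camera call takes 0.05 s, during which the arm holds its last target.

## Working session

There is one attempt and no reset: what is moved stays moved. The work goes in short steps, Python scripts to look and compute and a tool call to move; the robot and the scene stay as the last step left them, time stands still between calls to the robot, and variables do not carry over. Pictures are saved under pics/ and viewed, and the job is handed in when it is done.

Besides the shell and the picture viewer there is one more tool, called after "Call:" as name([rows], argument=value, ...), one row to a line, values as JSON. apply_moves: Moves the arm, as the interface text tells. Its arguments: {"type":"object","properties":{"series":{"type":"array","items":{"type":"object","properties":{"delta_pos":{"type":"array","items":{"type":"number"}},"spin":{"type":"number"},"grip":{"type":"number"}}}},"force":{"type":"number"}},"required":["series"]}

```bash
ls; mkdir -p pics; python3 - <<'E'
from rig import ctrl, eyes, nets
import cv2, numpy as np
s=ctrl.state(); print(s)
for n in ["scene","side","wrist"]:
    d=eyes.snapshot(n); cv2.imwrite(f"pics/{n}0.png",d["pixels"][:,:,::-1])
    print(n,{k:np.round(v,4).tolist() for k,v in d.items() if k!="pixels"})
print(ctrl.state()["time_s"])
E
```

```text
pics
{'time_s': 0.0, 'q': array([-1.31298175e+00,  3.20240883e-01,  1.56568644e+00, -1.52158207e-05,
        1.25740893e+00, -2.00019430e-02]), 'joint_velocities': array([-0.00031108,  0.00143273,  0.00029327, -0.00048634, -0.00185478,
        0.00059396]), 'effort': array([ 2.46539734e-03, -4.12453473e+01, -2.31972456e+01,  7.31600309e-02,
        4.57577000e-02, -1.44909723e-04]), 'ee_pos': array([ 157.55994562, -552.45124262,  213.14672058]), 'ee_rot': array([[ 2.74260666e-01, -9.61655280e-01, -4.58558246e-04],
       [-9.61653808e-01, -2.74261049e-01,  1.68228168e-03],
       [-1.74353972e-03, -2.04094098e-05, -9.99998480e-01]]), 'contact_force': array([ 0.46490511, -0.06968697, -0.52165631]), 'ft_torque': array([ 0.00699884,  0.01716102, -0.01623559]), 'gripper_width': 90.8783549059803}
scene {'camera_matrix': [[404.6806, 0.0, 320.3834], [0.0, 404.6806, 202.8833], [0.0, 0.0, 1.0]], 'k1': 0.0217, 'eye': [1556.98, -418.5759, 847.8243], 'attitude': [[0.258, 0.5519, -0.793], [0.9658, -0.1268, 0.226], [0.0241, -0.8242, -0.5658]]}
side {'camera_matrix': [[509.663, 0.0, 314.6522], [0.0, 509.663, 199.3411], [0.0, 0.0, 1.0]], 'k1': -0.0081, 'eye': [-23.5248, 908.0051, 1046.07], 'attitude': [[-0.8724, -0.3051, 0.3819], [-0.4888, 0.5525, -0.6751], [-0.0051, -0.7757, -0.6311]]}
wrist {'camera_matrix': [[317.4879, 0.0, 320.2432], [0.0, 317.4879, 201.4627], [0.0, 0.0, 1.0]], 'k1': -0.0248, 'mount': [[1.0, 0.0001, 0.0, 0.4281], [-0.0001, 0.9707, 0.2405, -67.5402], [-0.0, -0.2405, 0.9707, -171.9199], [0.0, 0.0, 0.0, 1.0]]}
0.15
```

View pics/scene0.png

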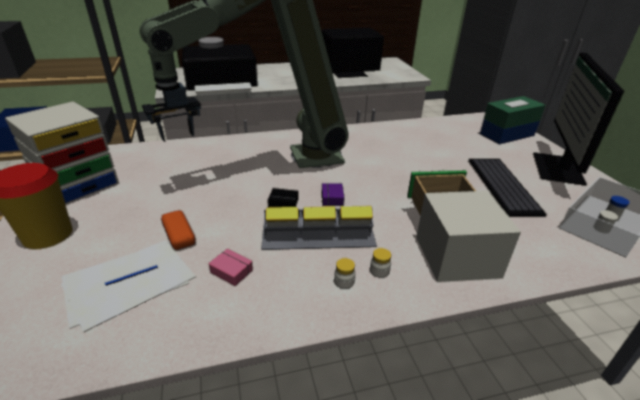

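View pics/side0.png

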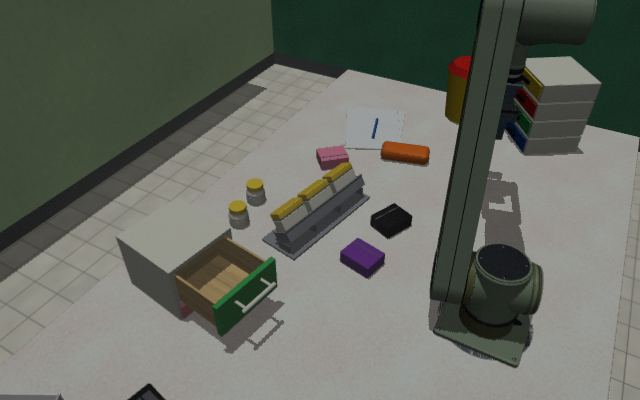

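View pics/wrist0.png

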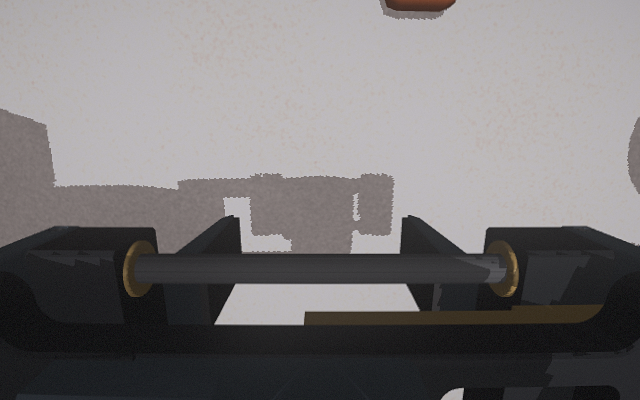

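```bash
cat > h.py <<'E'
from rig import ctrl, eyes, nets
import cv2, numpy as np
def save(n,name,crop=None,scale=3):
    d=eyes.snapshot(n); im=d["pixels"][:,:,::-1]
    if crop: 
        x0,y0,x1,y1=crop; im=im[y0:y1,x0:x1]
        im=cv2.resize(im,None,fx=scale,fy=scale,interpolation=cv2.INTER_CUBIC)
    cv2.imwrite("pics/"+name,im); return d
def campose(d,st=None):
    if "eye" in d: return np.array(d["eye"]),np.array(d["attitude"])
    M=np.array(d["mount"]);R=np.array(st["ee_rot"]);p=np.array(st["ee_pos"])
    return p+R@M[:3,3], R@M[:3,:3]
def proj(P,cam):
    e,A,K,k1=cam
    c=(np.atleast_2d(P)-e)@A; s=c[:,:2]/c[:,2:]
    s=s*(1+k1*(s**2).sum(1,keepdims=True))
    return np.c_[s[:,0]*K[0,0]+K[0,2],s[:,1]*K[1,1]+K[1,2]]
def cam(d,st=None):
    e,A=campose(d,st); return e,A,np.array(d["camera_matrix"]),float(np.ravel(d["k1"])[0])
def ray(uv,c):
    e,A,K,k1=c; s=np.array([(uv[0]-K[0,2])/K[0,0],(uv[1]-K[1,2])/K[1,1]]); t=s.copy()
    for _ in range(10): t=s/(1+k1*(t@t))
    return e,A@np.r_[t,1]
def onz(uv,c,z):
    e,r=ray(uv,c); return e+r*(z-e[2])/r[2]
E
python3 - <<'E'
from h import *
from rig import nets
for n,c in [("scene",(230,170,410,300)),("side",(230,150,400,290))]:
    save(n,n+"_rack.png",c,4)
    for t in ["case_left","rack","unit_drawer0","unit","jar_a","orange_case"]:
        print(n,t,[(round(float(r["conf"]),2),np.round(r["extent"]).tolist()) for r in nets.find_in(n,t)][:5])
save("side","side_unit.png",(110,200,290,340),4); save("scene","scene_unit.png",(390,150,550,290),4)
E
```

```text
scene case_left [(0.61, [341.0, 209.0, 373.0, 225.0])]
scene rack [(0.75, [262.0, 208.0, 378.0, 249.0]), (0.23, [304.0, 206.0, 334.0, 227.0])]
scene unit_drawer0 [(0.54, [260.0, 209.0, 376.0, 251.0])]
scene unit [(0.88, [404.0, 172.0, 521.0, 283.0])]
scene jar_a [(0.95, [373.0, 245.0, 389.0, 278.0]), (0.78, [333.0, 262.0, 358.0, 288.0]), (0.28, [263.0, 206.0, 380.0, 247.0])]
scene orange_case [(0.61, [163.0, 211.0, 196.0, 253.0]), (0.58, [408.0, 169.0, 475.0, 214.0])]
side case_left [(0.95, [270.0, 198.0, 306.0, 231.0])]
side rack [(0.71, [262.0, 172.0, 370.0, 260.0]), (0.41, [176.0, 234.0, 278.0, 334.0])]
side unit_drawer0 [(0.83, [178.0, 236.0, 281.0, 335.0])]
side unit [(0.59, [115.0, 199.0, 275.0, 337.0]), (0.35, [264.0, 173.0, 369.0, 259.0])]
side jar_a [(0.9, [245.0, 175.0, 264.0, 206.0]), (0.89, [229.0, 196.0, 247.0, 228.0]), (0.56, [115.0, 196.0, 275.0, 338.0])]
side orange_case [(0.73, [380.0, 139.0, 429.0, 163.0])]
```

View pics/scene_rack.png

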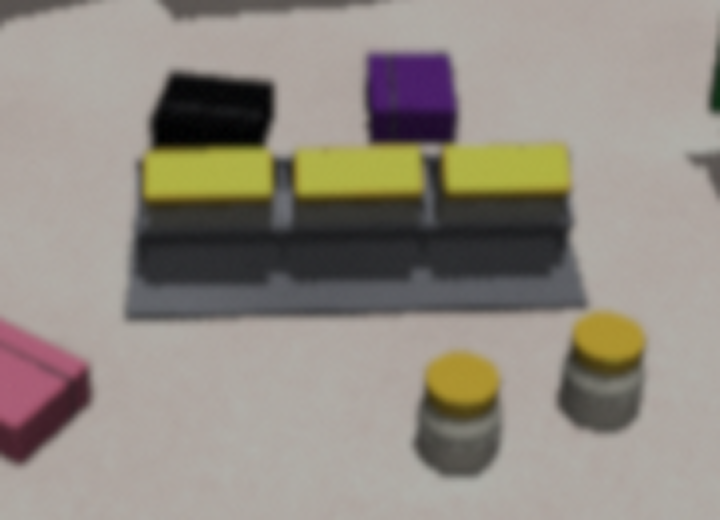

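View pics/side_rack.png

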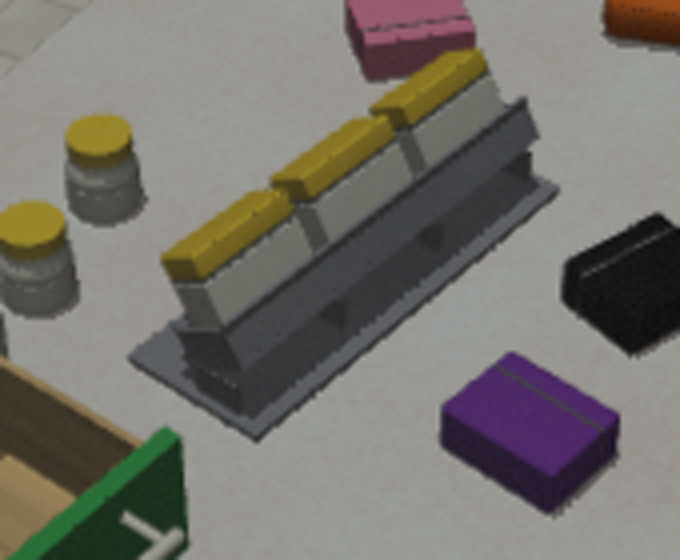

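View pics/side_unit.png

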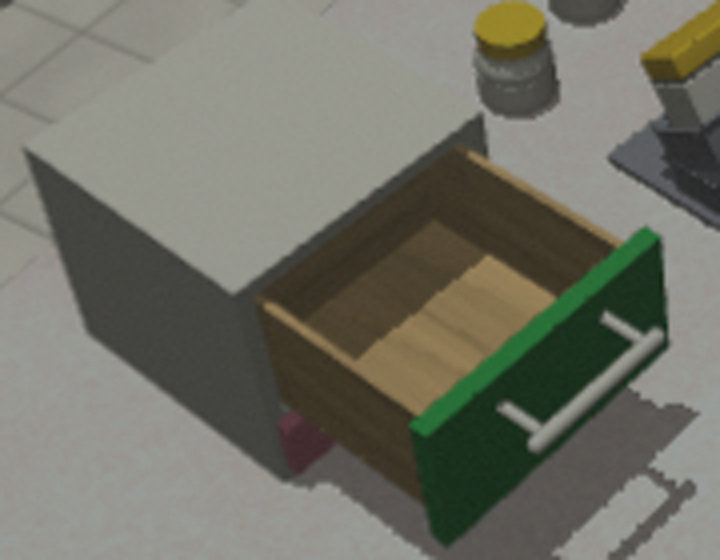

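View pics/scene_unit.png

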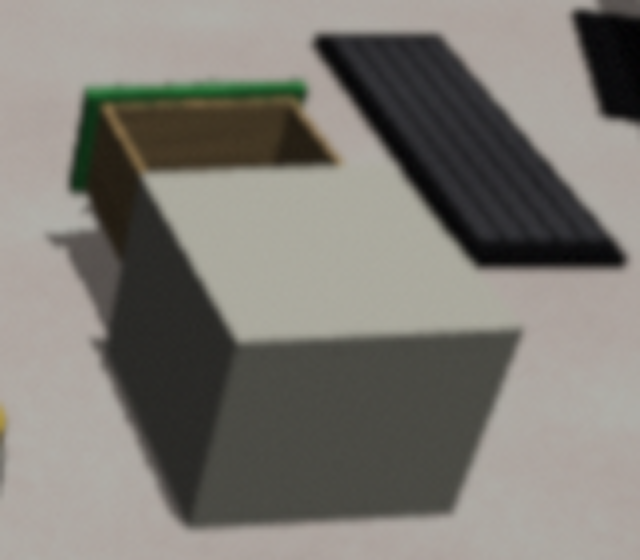

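```bash
cat > fit.py <<'E'
from h import *
from scipy.optimize import least_squares
import json
ds=eyes.snapshot("side"); dc=eyes.snapshot("scene"); CS=cam(ds); CC=cam(dc)
def S(a,o=(230,150)): return np.array([o[0]+(a[0]+.5)/4-.5,o[1]+(a[1]+.5)/4-.5])
def R2(t): return np.array([[np.cos(t),-np.sin(t),0],[np.sin(t),np.cos(t),0],[0,0,1]])
c,s=np.cos(np.pi/6),.5
def casept(k,u,y,v): # rack coords
    return np.array([X0+u*c+v*s, 116*k+y, 45-u*s+v*c])
# pocket floor x offset in rack unknown -> X0 param
obs=[]
def rackres(p,out=False):
    global X0
    x,y,t,X0=p; T=np.array([x,y,0]);R=R2(t)
    L=[(CS,(-65,184,0),S((258,442))),(CS,(65,184,3),S((130,357))),(CS,(-65,-184,3),S((558,189))),
       (CC,(65,-184,0),S((127,318),(230,170))),(CC,(65,184,0),S((586,305),(230,170))),
       (CC,casept(1,-21,50,80),S((568,145),(230,170))),(CC,casept(1,-21,-50,80),S((444,148),(230,170))),
       (CC,casept(0,-21,50,80),S((421,147),(230,170))),(CC,casept(0,-21,-50,80),S((295,149),(230,170))),
       (CC,casept(-1,-21,50,80),S((272,150),(230,170))),(CC,casept(-1,-21,-50,80),S((146,151),(230,170))),
       (CS,casept(1,-21,50,80),S((193,278))),(CS,casept(1,21,50,80),S((163,257))),
       (CS,casept(-1,-21,-50,80),S((486,68))),
       (CS,casept(0,-21,50,80),S((302,198))),
       ]
    r=[proj(T+R@np.array(P),C)[0]-uv for C,P,uv in L]
    if out: print(np.round(r,1).tolist())
    return np.ravel(r)
f=least_squares(rackres,[550,50,0,-20],loss='soft_l1'); print("rack",f.x,np.degrees(f.x[2])); rackres(f.x,True)
def unitres(p,out=False):
    x,y,t,q=p;T=np.array([x,y,0]);R=R2(t); o=(110,200); oc=(390,150)
    hx=-145-q
    L=[(CS,(-110,100,175),S((234,295),o)),(CS,(110,100,175),S((24,149),o)),(CS,(-110,-100,175),S((484,117),o)),(CS,(-110,100,0),S((287,483),o)),
       (CC,(110,-100,175),S((237,344),oc)),(CC,(110,100,175),S((522,329),oc)),(CC,(-110,-100,175),S((142,174),oc)),
       (CC,(110,-100,0),S((187,527),oc)),(CC,(110,100,0),S((452,514),oc)),
       (CS,(hx,50,138),S((538,445),o)),(CS,(hx,-50,138),S((658,336),o))]
    r=[proj(T+R@np.array(P,float),C)[0]-uv for C,P,uv in L]
    if out: print(np.round(r,1).tolist())
    return np.ravel(r)
g=least_squares(unitres,[550,300,0,140],loss='soft_l1'); print("unit",g.x,np.degrees(g.x[2])); unitres(g.x,True)
for n,uv in [("orange_s",(405,160)),("pink",(333,163)),]: print(n,onz(uv,CS,0))
for b in [(254.5,204),(238,226)]: print("jar",onz(b,CS,5))
print(onz((377,206),CC,20),onz((330,192),CC,20),onz((283,197),CC,20))
E
python3 fit.py
```

```text
rack [ 5.53661249e+02 -1.36297280e+02 -1.93540065e-01 -1.50589594e+01] -11.089028901387879
[[0.3, 0.5], [-0.3, 0.5], [1.1, 0.4], [-0.1, 1.3], [0.8, 1.5], [0.3, -0.7], [-0.2, -0.9], [0.4, -0.5], [-0.0, -0.4], [0.6, -0.6], [-0.3, -0.2], [0.3, -5.7], [-1.1, -0.2], [-0.4, -5.8], [0.6, -5.6]]
unit [ 7.50345687e+02  2.58414849e+02 -1.68951485e-01  1.46104830e+02] -9.680207040923946
[[2.7, 1.4], [-0.8, -3.0], [3.1, -0.1], [2.2, 1.9], [-0.1, 0.8], [1.1, 1.7], [-1.4, -1.7], [0.2, 2.1], [0.4, 2.2], [-0.4, 0.1], [-0.1, 0.7]]
orange_s [ 435.04009346 -562.9053796     0.        ]
pink [ 652.59948194 -421.65964944    0.        ]
jar [763.68077652 -91.90152232   5.        ]
jar [747.99056546  19.3472744    5.        ]
[461.57049857 105.44542972  20.        ] [334.96348028 -33.96403912  20.        ] [ 329.05847902 -212.25003836   20.        ]
```

```bash
sed -i '/S((193,278))/s/(CS,casept(1,-21,50,80),S((193,278))),//; /S((486,68))/d; /S((302,198))/d' fit.py; cat >> fit.py <<'E'
json.dump(dict(rack=f.x.tolist(),unit=g.x.tolist()),open("pose.json","w"))
E
python3 fit.py
cat > plan.py <<'E'
# plan rows from current to target (x,y,z,angle deg)
import sys
from h import *
def plan(tgt,n=None,start=None):
    s=ctrl.state(); R=s["ee_rot"]; p=np.array(s["ee_pos"]) ; a=np.degrees(np.arctan2(R[1,0],R[0,0]))
    if start is not None: p=np.array(start[:3]);a=start[3]
    x,y,z,b=tgt; da=(b-a+180)%360-180
    D=np.array([x,y,z])-p
    if n is None: n=int(np.ceil(max(np.linalg.norm(D)/39.5,abs(da)/6)))
    rows=[]
    spin=-da/n/6
    for i in range(n):
        aa=np.radians(a); X=np.array([np.cos(aa),np.sin(aa),0]);Y=np.array([np.sin(aa),-np.cos(aa),0])
        d=D/n; rows.append((round(d@X/40,2),round(d@Y/40,2),round(-d[2]/40,2),round(spin,2)))
        a+=da/n
    for r in rows: print(r)
    return rows
if __name__=="__main__":
    v=list(map(float,sys.argv[1:])); plan(v[:4],int(v[4]) if len(v)>4 else None)
E
python3 - <<'E'
import json,numpy as np
d=json.load(open('pose.json'));x,y,t,X0=d['rack']
def w(a,b): return x+a*np.cos(t)-b*np.sin(t), y+a*np.sin(t)+b*np.cos(t)
print([w(X0,k*116) for k in(1,0,-1)], w(40,-60))
E
```

```text
rack [ 5.54019205e+02 -1.37125028e+02 -1.90577719e-01 -1.40150135e+01] -10.919298941129393
[[0.5, 0.3], [-0.2, 0.5], [1.0, 0.2], [-0.3, 1.5], [0.6, 1.5], [0.2, -0.5], [-0.4, -0.6], [0.2, -0.3], [-0.3, -0.1], [0.3, -0.3], [-0.6, 0.2], [-1.2, -0.5]]
unit [ 7.50345687e+02  2.58414849e+02 -1.68951485e-01  1.46104830e+02] -9.680207040923946
[[2.7, 1.4], [-0.8, -3.0], [3.1, -0.1], [2.2, 1.9], [-0.1, 0.8], [1.1, 1.7], [-1.4, -1.7], [0.2, 2.1], [0.4, 2.2], [-0.4, 0.1], [-0.1, 0.7]]
orange_s [ 435.04009346 -562.9053796     0.        ]
pink [ 652.59948194 -421.65964944    0.        ]
jar [763.68077652 -91.90152232   5.        ]
jar [747.99056546  19.3472744    5.        ]
[461.57049857 105.44542972  20.        ] [334.96348028 -33.96403912  20.        ] [ 329.05847902 -212.25003836   20.        ]
[(np.float64(562.2313709390752), np.float64(-20.570401704177726)), (np.float64(540.2579334241309), np.float64(-134.4702175239447)), (np.float64(518.2844959091866), np.float64(-248.3700333437117))] (np.float64(581.9294320192386), np.float64(-203.6157733253342))
```

```bash
python3 plan.py 582 -200 250 -10.9 16
```

```text
(np.float64(-0.35), np.float64(-0.79), np.float64(-0.06), np.float64(-0.66))
(np.float64(-0.29), np.float64(-0.81), np.float64(-0.06), np.float64(-0.66))
(np.float64(-0.24), np.float64(-0.83), np.float64(-0.06), np.float64(-0.66))
(np.float64(-0.18), np.float64(-0.84), np.float64(-0.06), np.float64(-0.66))
(np.float64(-0.12), np.float64(-0.85), np.float64(-0.06), np.float64(-0.66))
(np.float64(-0.06), np.float64(-0.86), np.float64(-0.06), np.float64(-0.66))
(np.float64(-0.0), np.float64(-0.86), np.float64(-0.06), np.float64(-0.66))
(np.float64(0.06), np.float64(-0.86), np.float64(-0.06), np.float64(-0.66))
(np.float64(0.12), np.float64(-0.85), np.float64(-0.06), np.float64(-0.66))
(np.float64(0.17), np.float64(-0.84), np.float64(-0.06), np.float64(-0.66))
(np.float64(0.23), np.float64(-0.83), np.float64(-0.06), np.float64(-0.66))
(np.float64(0.29), np.float64(-0.81), np.float64(-0.06), np.float64(-0.66))
(np.float64(0.34), np.float64(-0.79), np.float64(-0.06), np.float64(-0.66))
(np.float64(0.4), np.float64(-0.76), np.float64(-0.06), np.float64(-0.66))
(np.float64(0.45), np.float64(-0.74), np.float64(-0.06), np.float64(-0.66))
(np.float64(0.5), np.float64(-0.7), np.float64(-0.06), np.float64(-0.66))
```

Call:
apply_moves([
  {"delta_pos": [-0.35,-0.79,-0.06],"spin": -0.66,"grip": -1},
  {"delta_pos": [-0.29,-0.81,-0.06],"spin": -0.66,"grip": -1},
  {"delta_pos": [-0.24,-0.83,-0.06],"spin": -0.66,"grip": -1},
  {"delta_pos": [-0.18,-0.84,-0.06],"spin": -0.66,"grip": -1},
  {"delta_pos": [-0.12,-0.85,-0.06],"spin": -0.66,"grip": -1},
  {"delta_pos": [-0.06,-0.86,-0.06],"spin": -0.66,"grip": -1},
  {"delta_pos": [0,-0.86,-0.06],"spin": -0.66,"grip": -1},
  {"delta_pos": [0.06,-0.86,-0.06],"spin": -0.66,"grip": -1},
])

```text
time_s: 2.15
ee_pos: [370.4, -376.0, 233.3]
ee_rot: [[0.74, -0.673, 0.0], [-0.673, -0.74, -0.0], [0.0, 0.0, -1.0]]
contact_force: [0.1, 0.0, -0.0]
gripper_width: 91.1
```

Call:
apply_moves([
  {"delta_pos": [0.12,-0.85,-0.06],"spin": -0.66,"grip": -1},
  {"delta_pos": [0.17,-0.84,-0.06],"spin": -0.66,"grip": -1},
  {"delta_pos": [0.23,-0.83,-0.06],"spin": -0.66,"grip": -1},
  {"delta_pos": [0.29,-0.81,-0.06],"spin": -0.66,"grip": -1},
  {"delta_pos": [0.34,-0.79,-0.06],"spin": -0.66,"grip": -1},
  {"delta_pos": [0.4,-0.76,-0.06],"spin": -0.66,"grip": -1},
  {"delta_pos": [0.45,-0.74,-0.06],"spin": -0.66,"grip": -1},
  {"delta_pos": [0.5,-0.7,-0.06],"spin": -0.66,"grip": -1},
])

```text
time_s: 3.15
ee_pos: [581.6, -199.4, 252.4]
ee_rot: [[0.983, -0.184, 0.0], [-0.184, -0.983, -0.0], [0.0, 0.0, -1.0]]
contact_force: [-0.0, 0.0, -0.2]
gripper_width: 91.0
```

```bash
python3 - <<'E'
from h import *
s=ctrl.state(); d=save("wrist","w1.png"); c=cam(d,s)
print(s["time_s"],s["ee_pos"],s["ee_rot"][:,0],s["contact_force"])
import pickle; pickle.dump((s,d),open("w1.pkl","wb"))
E
```

```text
3.15 [ 581.62359506 -199.3780089   252.43649976] [ 9.82971096e-01 -1.83760214e-01  8.82276207e-05] [-0.0442038   0.01537112 -0.24519471]
```

View pics/w1.png

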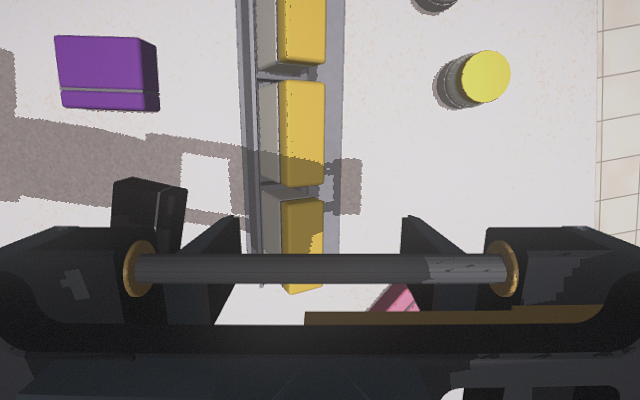

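```bash
python3 - <<'E'
import cv2
im=cv2.imread("pics/w1.png")[0:300,230:350]
cv2.imwrite("pics/w1c.png",cv2.resize(im[0:200],None,fx=5,fy=3.0) if 0 else cv2.resize(im[0:150],None,fx=5,fy=4,interpolation=cv2.INTER_CUBIC))
import pickle,json,numpy as np
from h import *
s,d=pickle.load(open("w1.pkl","rb")); c=cam(d,s)
x,y,t,X0=json.load(open('pose.json'))['rack']
im=d["pixels"][:,:,::-1].copy(); C,S=np.cos(np.pi/6),.5
R=np.array([[np.cos(t),-np.sin(t),0],[np.sin(t),np.cos(t),0],[0,0,1]])
for k in (1,0,-1):
  for u,yy,v in [(a,b,e) for a in(-21,21) for b in(-50,50) for e in(80,)]:
    P=np.array([x,y,0])+R@np.array([X0+u*C+v*S,116*k+yy,45-u*S+v*C]); p=proj(P,c)[0]; print(k,u,yy,np.round(p,1)); 
for a,b in [(-65,184),(65,184),(-65,-184)]:
    print(proj(np.array([x,y,3])+R@np.array([a,b,0]),c))
E
```

```text
1 -21 -50 [285.3  58.7]
1 -21 50 [283.2 -71.9]
1 21 -50 [326.2  63.3]
1 21 50 [327.3 -57.6]
0 -21 -50 [287.6 188.1]
0 -21 50 [285.6  77.9]
0 21 -50 [325.1 184.2]
0 21 50 [326.   81.1]
-1 -21 -50 [289.8 296.2]
-1 -21 50 [287.9 204.2]
-1 21 -50 [324.1 286.4]
-1 21 50 [324.9 199.3]
[[232.60744008 -28.20864464]]
[[343.33313336 -27.88552066]]
[[247.22382006 262.23452095]]
```

View pics/w1c.png

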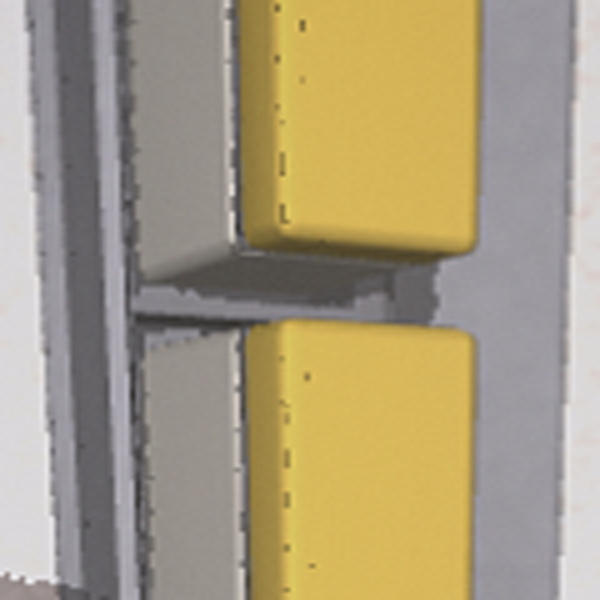

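```bash
cat > rk.py <<'E'
import json,numpy as np,sys
x,y,t,X0=json.load(open('pose.json'))['rack']
def w(k,dx,dy=0): a=X0+dx;b=116*k+dy; return x+a*np.cos(t)-b*np.sin(t), y+a*np.sin(t)+b*np.cos(t)
def rel(p,k):
    d=np.array(p[:2])-[x,y]; return d@[np.cos(t),np.sin(t)]-X0, d@[-np.sin(t),np.cos(t)]-116*k, p[2]-45
E
python3 -c "
from rk import *;from plan import plan
a=w(1,32);print(a);plan((*a,150,-10.9),7)"
```

```text
(np.float64(593.6520097859075), np.float64(-26.632039639334778))
(np.float64(-0.08), np.float64(-0.6), np.float64(0.37), np.float64(0.01))
(np.float64(-0.08), np.float64(-0.6), np.float64(0.37), np.float64(0.01))
(np.float64(-0.08), np.float64(-0.6), np.float64(0.37), np.float64(0.01))
(np.float64(-0.08), np.float64(-0.6), np.float64(0.37), np.float64(0.01))
(np.float64(-0.08), np.float64(-0.6), np.float64(0.37), np.float64(0.01))
(np.float64(-0.08), np.float64(-0.6), np.float64(0.37), np.float64(0.01))
(np.float64(-0.08), np.float64(-0.6), np.float64(0.37), np.float64(0.01))
```

Call:
apply_moves([
  {"delta_pos": [-0.08,-0.6,0.37],"spin": 0,"grip": -1},
  {"delta_pos": [-0.08,-0.6,0.37],"spin": 0,"grip": -1},
  {"delta_pos": [-0.08,-0.6,0.37],"spin": 0,"grip": -1},
  {"delta_pos": [-0.08,-0.6,0.37],"spin": 0,"grip": -1},
  {"delta_pos": [-0.08,-0.6,0.37],"spin": 0,"grip": -1},
  {"delta_pos": [-0.08,-0.6,0.37],"spin": 0,"grip": -1},
  {"delta_pos": [-0.08,-0.6,0.37],"spin": 0.05,"grip": -1},
  {"delta_pos": [0,0,0.5],"spin": 0,"grip": -1},
])

```text
time_s: 4.2
ee_pos: [590.4, -29.4, 128.6]
ee_rot: [[0.982, -0.189, 0.001], [-0.189, -0.982, 0.0], [0.001, -0.0, -1.0]]
contact_force: [-0.6, -0.5, -0.9]
gripper_width: 91.1
```

```bash
python3 - <<'E'
from h import *
from rk import *
s=ctrl.state(); print(s["ee_pos"],rel(s["ee_pos"],1),np.degrees(np.arctan2(s["ee_rot"][1,0],s["ee_rot"][0,0])),s["contact_force"])
save("side","s2.png",(230,150,400,290),4);save("wrist","w2.png")
E
```

```text
[590.39811222 -29.43934285 128.63757228] (np.float64(29.33679110597992), np.float64(-3.3728502889598104), np.float64(83.63757227544909)) -10.918977163103946 [-0.59933128 -0.51544536 -0.89732303]
```

View pics/s2.png

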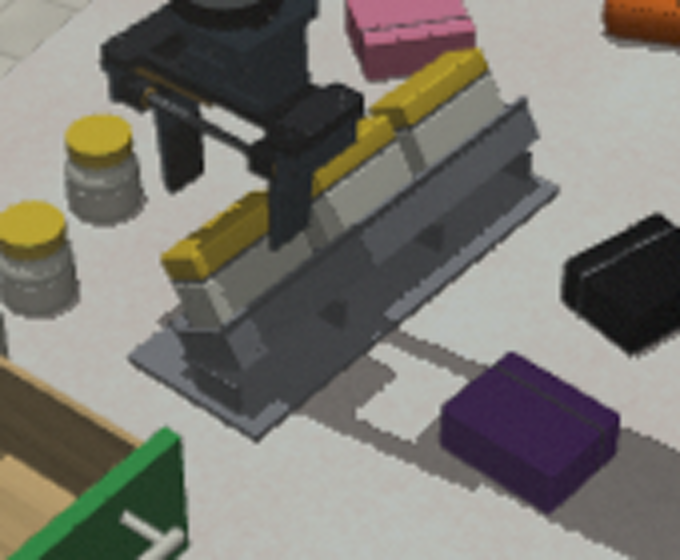

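View pics/w2.png

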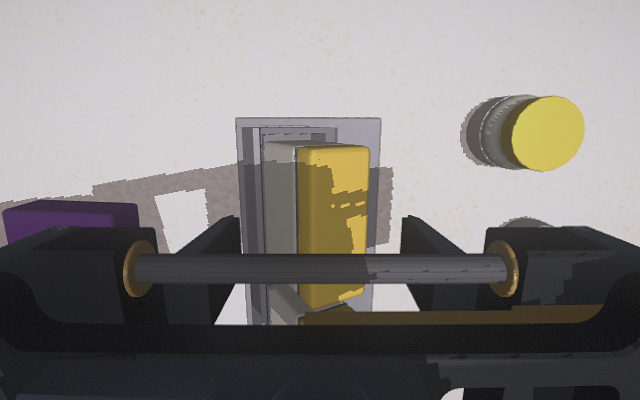

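Call:
apply_moves([
  {"delta_pos": [0.06,-0.08,0.4],"spin": 0,"grip": -1},
  {"delta_pos": [0,0,0.41],"spin": 0,"grip": -1},
  {"delta_pos": [0,0,0],"spin": 0,"grip": 1},
  {"delta_pos": [0,0,0],"spin": 0,"grip": 1},
  {"delta_pos": [0,0,0],"spin": 0,"grip": 1},
  {"delta_pos": [0,0,0],"spin": 0,"grip": 1},
  {"delta_pos": [0,0,0],"spin": 0,"grip": 1},
  {"delta_pos": [0,0,0],"spin": 0,"grip": 1},
], force=12)

```text
time_s: 5.3
ee_pos: [593.6, -28.4, 96.8]
ee_rot: [[0.982, -0.191, 0.002], [-0.191, -0.982, -0.0], [0.002, 0.0, -1.0]]
contact_force: [0.5, -1.7, 1.8]
gripper_width: 51.3
```

```bash
cat > st.py <<'E'
from h import *
from rk import *
import sys
k=int(sys.argv[1]); tag=sys.argv[2]
s=ctrl.state(); print(round(s["time_s"],2),s["ee_pos"],np.round(rel(s["ee_pos"],k),1),round(np.degrees(np.arctan2(s["ee_rot"][1,0],s["ee_rot"][0,0])),1),np.round(s["contact_force"],2),np.round(s["ft_torque"],2),s["gripper_width"])
if tag!="-":
    save("side",f"s{tag}.png",(190,130,360,270),4)
    if len(sys.argv)>3: save("wrist",f"w{tag}.png")
E
python3 st.py 1 3 w
```

```text
5.3 [593.6268352  -28.37326328  96.82965478] [32.3 -1.7 51.8] -11.0 [ 0.46 -1.72  1.76] [-0.11 -0.29 -0.08] 51.32715043091046
```

View pics/s3.png

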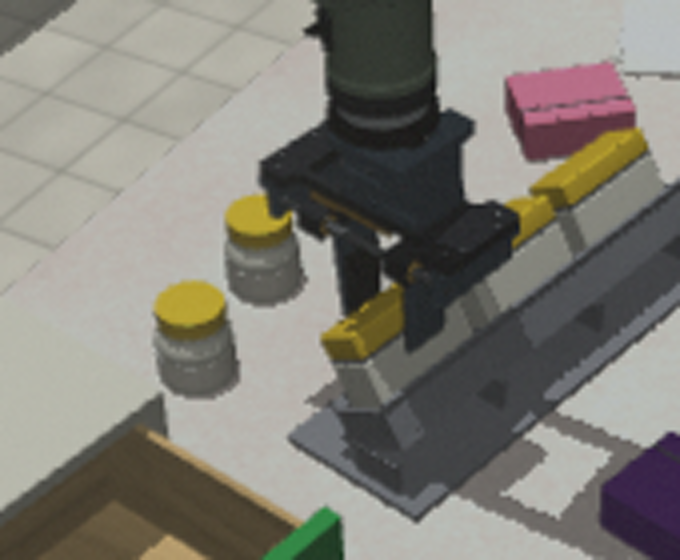

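View pics/w3.png

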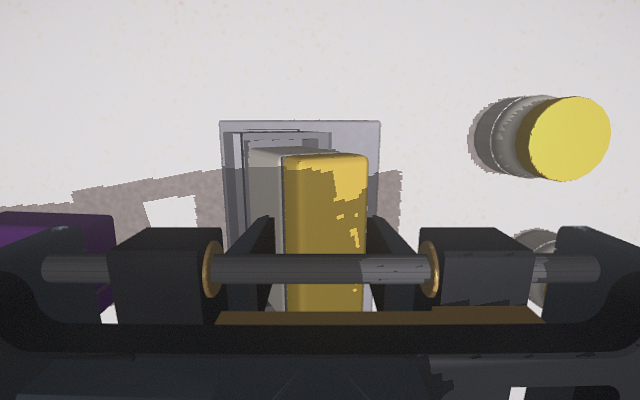

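Call:
apply_moves([
  {"delta_pos": [0.06,0,-0.11],"spin": 0,"grip": 1},
  {"delta_pos": [0.06,0,-0.11],"spin": 0,"grip": 1},
  {"delta_pos": [0.06,0,-0.11],"spin": 0,"grip": 1},
  {"delta_pos": [0.06,0,-0.11],"spin": 0,"grip": 1},
  {"delta_pos": [0.06,0,-0.11],"spin": 0,"grip": 1},
  {"delta_pos": [0.06,0,-0.11],"spin": 0,"grip": 1},
  {"delta_pos": [0,0,0],"spin": 0,"grip": 1},
  {"delta_pos": [0,0,0],"spin": 0,"grip": 1},
], force=15)

```text
time_s: 6.4
ee_pos: [607.2, -31.1, 122.7]
ee_rot: [[0.982, -0.191, 0.0], [-0.191, -0.982, -0.0], [0.0, 0.0, -1.0]]
contact_force: [0.4, -0.8, -1.5]
gripper_width: 50.1
```

```bash
python3 st.py 1 4 w
```

```text
6.4 [607.21787001 -31.05131879 122.69104645] [46.2 -1.8 77.7] -11.0 [ 0.39 -0.76 -1.48] [-0.01 -0.11 -0.05] 50.1135234951405
```

View pics/s4.png

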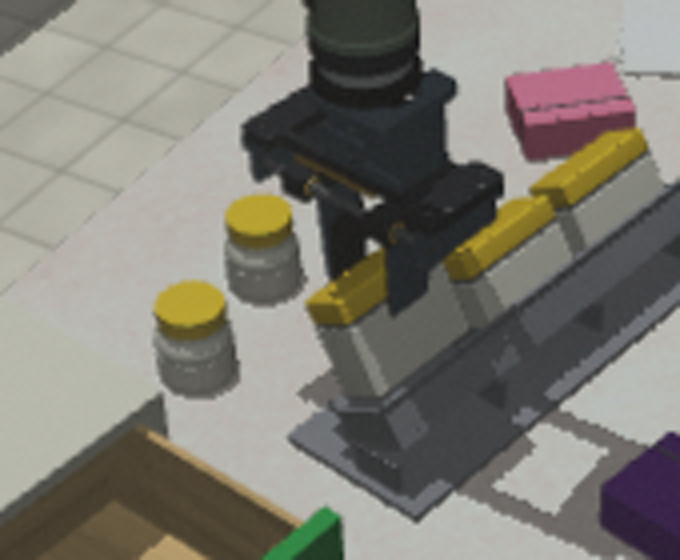

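View pics/w4.png

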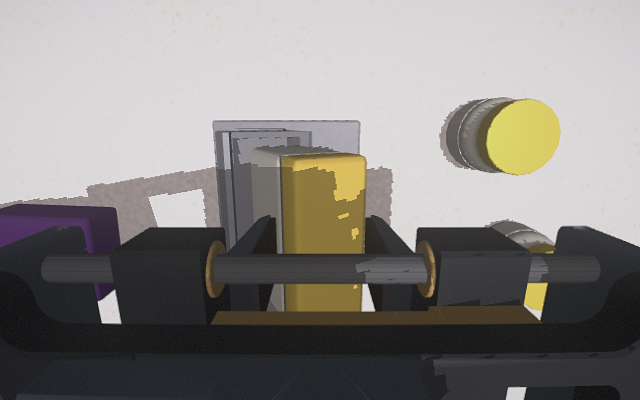

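Call:
apply_moves([
  {"delta_pos": [0.05,0,-0.09],"spin": 0,"grip": 1},
  {"delta_pos": [0.05,0,-0.09],"spin": 0,"grip": 1},
  {"delta_pos": [0.05,0,-0.09],"spin": 0,"grip": 1},
  {"delta_pos": [0,0,0],"spin": 0,"grip": 1},
  {"delta_pos": [0,0,0],"spin": 0,"grip": 1},
  {"delta_pos": [0,0,0],"spin": 0,"grip": 1},
  {"delta_pos": [0,0,0],"spin": 0,"grip": 1},
  {"delta_pos": [0,0,0],"spin": 0,"grip": 1},
], force=15)

```text
time_s: 7.5
ee_pos: [613.0, -32.2, 133.5]
ee_rot: [[0.982, -0.191, -0.0], [-0.191, -0.982, -0.0], [-0.0, 0.0, -1.0]]
contact_force: [0.4, 0.6, -0.4]
gripper_width: 50.3
```

```bash
python3 st.py 1 5 w;python3 st.py 1 -;python3 st.py 1 -
```

```text
7.5 [612.96872036 -32.16088821 133.45853005] [52.  -1.8 88.5] -11.0 [ 0.42  0.57 -0.37] [ 0.01 -0.06 -0.02] 50.266324358541965
7.6 [613.01276944 -32.16601616 133.51609095] [52.1 -1.8 88.5] -11.0 [ 0.13 -0.19 -1.07] [-0.02 -0.09 -0.  ] 49.91624981030936
7.6 [613.01276944 -32.16601616 133.51609095] [52.1 -1.8 88.5] -11.0 [ 0.13 -0.19 -1.07] [-0.02 -0.09 -0.  ] 49.91624981030936
```

View pics/s5.png

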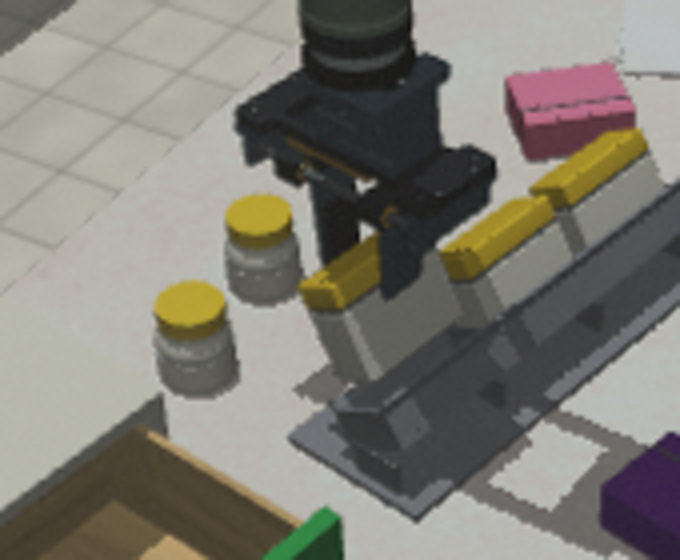

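View pics/w5.png

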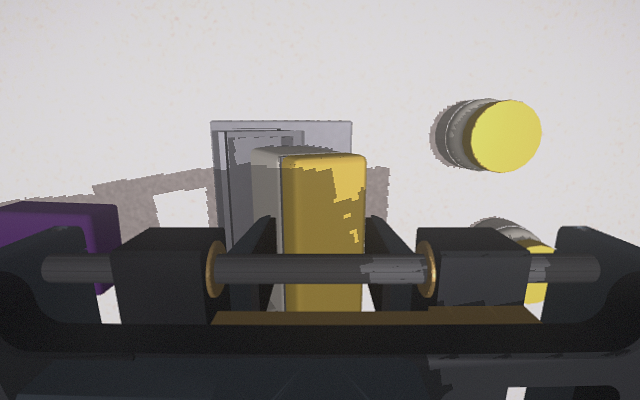

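Call:
apply_moves([
  {"delta_pos": [-0.05,0,0],"spin": 0,"grip": 1},
  {"delta_pos": [-0.08,0,0.145],"spin": 0,"grip": 1},
  {"delta_pos": [-0.08,0,0.145],"spin": 0,"grip": 1},
  {"delta_pos": [-0.08,0,0.145],"spin": 0,"grip": 1},
  {"delta_pos": [-0.08,0,0.145],"spin": 0,"grip": 1},
  {"delta_pos": [-0.08,0,0.145],"spin": 0,"grip": 1},
  {"delta_pos": [-0.08,0,0.145],"spin": 0,"grip": 1},
  {"delta_pos": [0,0,0],"spin": 0,"grip": 1},
], force=15)

```text
time_s: 8.6
ee_pos: [592.6, -28.4, 99.7]
ee_rot: [[0.982, -0.191, 0.002], [-0.191, -0.982, -0.001], [0.002, 0.0, -1.0]]
contact_force: [-0.7, -1.4, 5.6]
gripper_width: 50.1
```

```bash
python3 st.py 1 6 w
```

```text
8.6 [592.56219055 -28.38911957  99.68817573] [31.3 -1.9 54.7] -11.0 [-0.75 -1.41  5.56] [-0.12  0.39 -0.18] 50.05939013168758
```

View pics/s6.png

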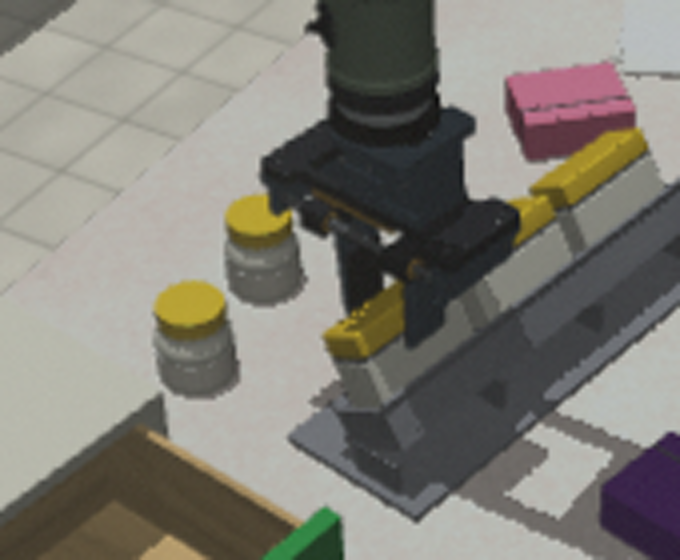

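Call:
apply_moves([
  {"delta_pos": [0,0,0],"spin": 0,"grip": -1},
  {"delta_pos": [0,0,0],"spin": 0,"grip": -1},
  {"delta_pos": [0,0,0],"spin": 0,"grip": -1},
  {"delta_pos": [0,0,0],"spin": 0,"grip": -1},
  {"delta_pos": [0,0,-0.2],"spin": 0,"grip": -1},
  {"delta_pos": [0,0,-0.4],"spin": 0,"grip": -1},
  {"delta_pos": [0,0,-0.5],"spin": 0,"grip": -1},
  {"delta_pos": [0,0,-0.5],"spin": 0,"grip": -1},
])

```text
time_s: 9.7
ee_pos: [592.6, -28.1, 164.7]
ee_rot: [[0.982, -0.191, 0.002], [-0.191, -0.982, -0.0], [0.002, -0.0, -1.0]]
contact_force: [0.2, -0.2, 0.0]
gripper_width: 91.6
```

```bash
python3 st.py 1 7 w
```

```text
9.7 [592.60555824 -28.14736734 164.71351259] [ 31.3  -1.7 119.7] -11.0 [ 0.2  -0.18  0.03] [ 0.03 -0.07 -0.01] 91.58660201228929
```

View pics/s7.png

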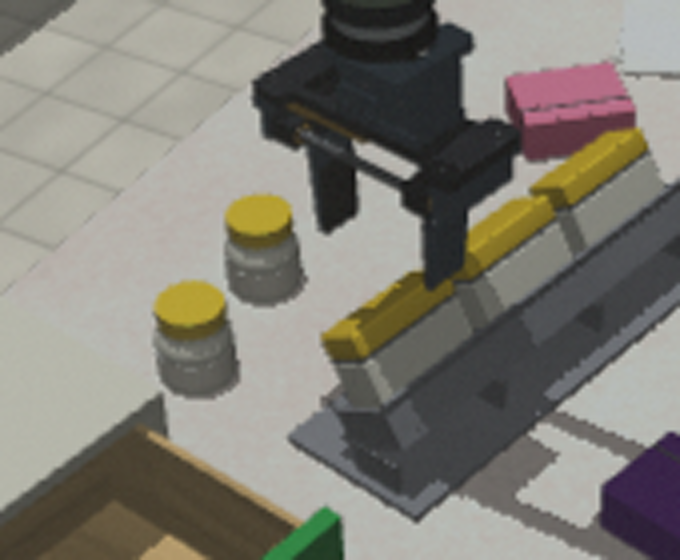

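View pics/w7.png

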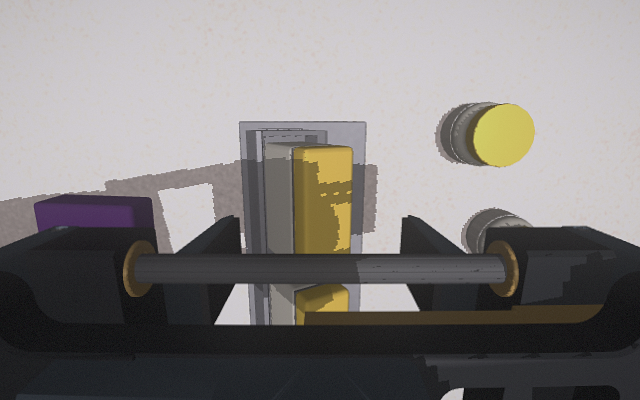

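```bash
cat > pred.py <<'E'
from h import *
from rk import *
import sys
# draw predicted case lids in a new snapshot
def draw(n,name,ks=(1,0,-1),crop=None,scale=4):
    s=ctrl.state();d=eyes.snapshot(n);c=cam(d,s);im=d["pixels"][:,:,::-1].copy()
    if crop: x0,y0,x1,y1=crop
    else: x0,y0,x1,y1,scale=0,0,640,400,1
    im=cv2.resize(im[y0:y1,x0:x1],None,fx=scale,fy=scale,interpolation=cv2.INTER_CUBIC)
    C,S=np.cos(np.pi/6),.5;R=np.array([[np.cos(t),-np.sin(t),0],[np.sin(t),np.cos(t),0],[0,0,1]])
    for k in ks:
        P=[np.array([x,y,0])+R@np.array([X0+u*C+80*S,116*k+yy,45-u*S+80*C]) for u,yy in((-21,-50),(-21,50),(21,50),(21,-50))]
        q=(proj(np.array(P),c)-[x0,y0]+.5)*scale-.5
        cv2.polylines(im,[np.int32(np.round(q*16))],True,(0,0,255),1,cv2.LINE_AA,4)
    cv2.imwrite("pics/"+name,im)
if __name__=="__main__": draw("side",sys.argv[1],crop=(230,150,400,290)) if len(sys.argv)<3 else draw(sys.argv[2],sys.argv[1])
E
python3 pred.py p7.png
```

```text
(no output)
```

View pics/p7.png

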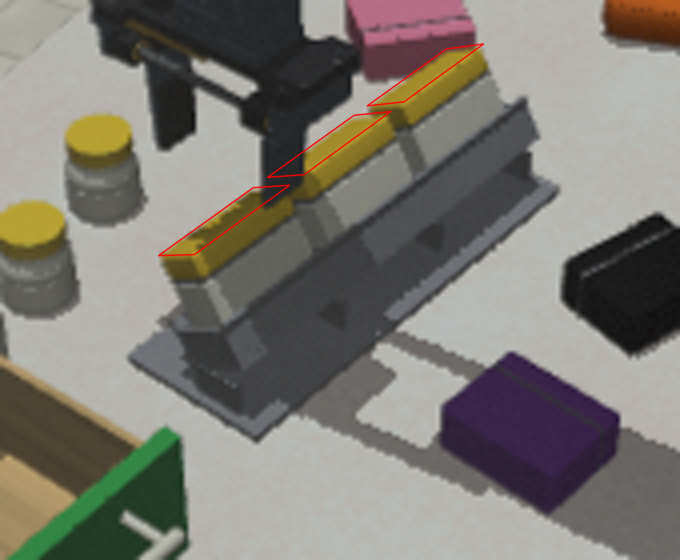

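Call:
apply_moves([
  {"delta_pos": [0,0.5,0],"spin": 0,"grip": -1},
  {"delta_pos": [0.02,0.9,0],"spin": 0,"grip": -1},
  {"delta_pos": [0,0.9,0],"spin": 0,"grip": -1},
  {"delta_pos": [0,0.56,0],"spin": 0,"grip": -1},
  {"delta_pos": [0,0,0.3],"spin": 0,"grip": -1},
  {"delta_pos": [0,0,0.6],"spin": 0,"grip": -1},
  {"delta_pos": [0,0,0.4],"spin": 0,"grip": -1},
  {"delta_pos": [0,0,0],"spin": 0,"grip": -1},
])

```text
time_s: 10.85
ee_pos: [569.9, -139.9, 108.8]
ee_rot: [[0.982, -0.191, -0.004], [-0.191, -0.982, 0.001], [-0.004, -0.0, -1.0]]
contact_force: [-0.5, -0.1, 0.5]
gripper_width: 91.4
```

```bash
python3 st.py 0 8 w
```

```text
10.85 [ 569.90109095 -139.85026311  108.769266  ] [30.1  0.3 63.8] -11.0 [-0.49 -0.06  0.51] [-0.06 -0.06  0.03] 91.3530463949032
```

View pics/w8.png

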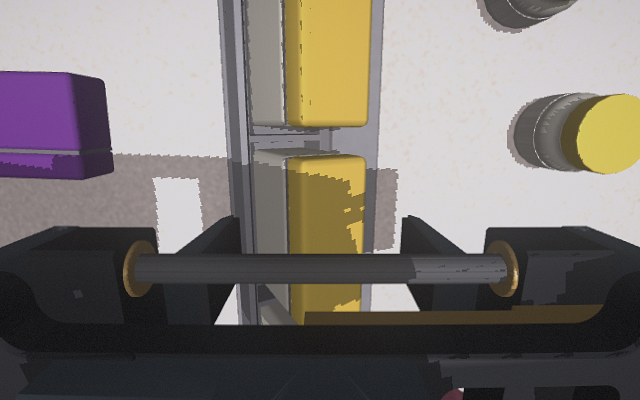

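Call:
apply_moves([
  {"delta_pos": [0.05,0,0.15],"spin": 0,"grip": -1},
  {"delta_pos": [0,0,0.15],"spin": 0,"grip": -1},
  {"delta_pos": [0,0,0],"spin": 0,"grip": 1},
  {"delta_pos": [0,0,0],"spin": 0,"grip": 1},
  {"delta_pos": [0,0,0],"spin": 0,"grip": 1},
  {"delta_pos": [0,0,0],"spin": 0,"grip": 1},
  {"delta_pos": [0,0,0],"spin": 0,"grip": 1},
  {"delta_pos": [0,0,0],"spin": 0,"grip": 1},
], force=18)

```text
time_s: 11.95
ee_pos: [572.7, -140.9, 99.0]
ee_rot: [[0.982, -0.191, -0.001], [-0.191, -0.982, 0.0], [-0.001, 0.0, -1.0]]
contact_force: [-2.5, 0.3, 3.0]
gripper_width: 50.1
```

```bash
python3 st.py 0 -
```

```text
11.95 [ 572.72420471 -140.89428816   99.00062032] [33.1 -0.2 54. ] -11.0 [-2.5   0.33  3.05] [0.03 0.37 0.04] 50.080444785760704
```

Call:
apply_moves([
  {"delta_pos": [0.05,0,-0.09],"spin": 0,"grip": 1},
  {"delta_pos": [0.06,0,-0.11],"spin": 0,"grip": 1},
  {"delta_pos": [0.06,0,-0.11],"spin": 0,"grip": 1},
  {"delta_pos": [0.07,0,-0.12],"spin": 0,"grip": 1},
  {"delta_pos": [0.07,0,-0.12],"spin": 0,"grip": 1},
  {"delta_pos": [0.07,0,-0.12],"spin": 0,"grip": 1},
  {"delta_pos": [0.07,0,-0.12],"spin": 0,"grip": 1},
  {"delta_pos": [0.06,0,-0.11],"spin": 0,"grip": 1},
], force=18)

```text
time_s: 12.95
ee_pos: [593.6, -144.9, 135.2]
ee_rot: [[0.982, -0.191, 0.001], [-0.191, -0.982, -0.0], [0.001, 0.0, -1.0]]
contact_force: [0.4, -0.6, -1.3]
gripper_width: 50.2
```

```bash
python3 st.py 0 9 w; python3 st.py 0 - ; python3 -c "
from h import *
for i in range(4): eyes.snapshot('side'); s=ctrl.state(); print(s['contact_force'],s['ft_torque'])"
```

```text
12.95 [ 593.57610817 -144.92368317  135.17888919] [54.3 -0.2 90.2] -11.0 [ 0.44 -0.62 -1.33] [-0.06 -0.08  0.  ] 50.21992967181177
13.05 [ 593.88757425 -144.98378948  135.40225907] [54.7 -0.2 90.4] -11.0 [ 0.96 -0.11 -0.83] [ 0.03 -0.13 -0.  ] 50.204119092539266
[ 0.38101152  0.57085725 -0.42666851] [-0.00947043 -0.08684518 -0.03273187]
[-0.05282442  1.50937077 -1.1079417 ] [-0.07379357 -0.04729804  0.02236812]
[ 0.33115758 -0.16545212 -1.29148533] [ 0.03048308 -0.13847628  0.00596161]
[ 0.76663828  0.13369633 -0.84038614] [-0.09925564 -0.11299402 -0.02744548]
```

View pics/s9.png

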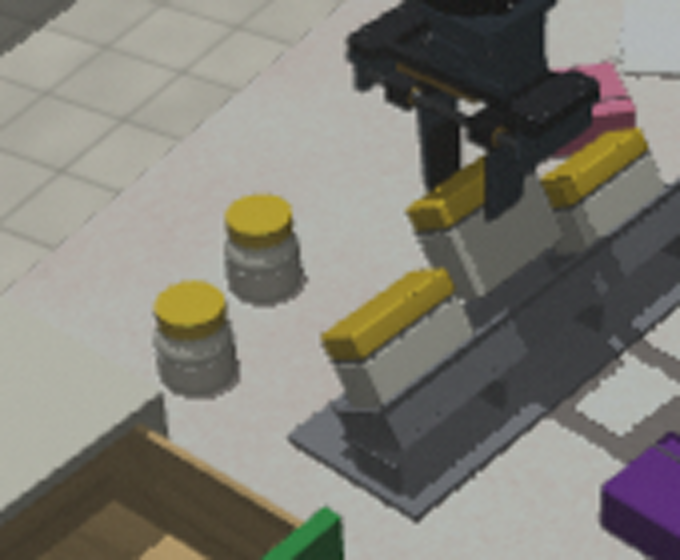

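View pics/w9.png

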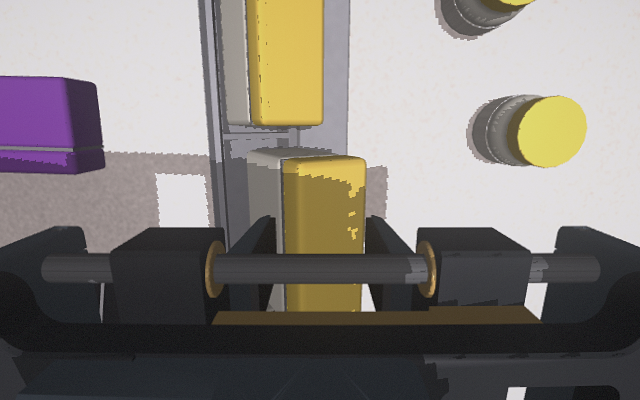

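Call:
apply_moves([
  {"delta_pos": [-0.05,0,0],"spin": 0,"grip": 1},
  {"delta_pos": [-0.08,0,0.145],"spin": 0,"grip": 1},
  {"delta_pos": [-0.08,0,0.145],"spin": 0,"grip": 1},
  {"delta_pos": [-0.08,0,0.145],"spin": 0,"grip": 1},
  {"delta_pos": [-0.08,0,0.145],"spin": 0,"grip": 1},
  {"delta_pos": [-0.08,0,0.145],"spin": 0,"grip": 1},
  {"delta_pos": [-0.08,0,0.145],"spin": 0,"grip": 1},
  {"delta_pos": [0,0,0],"spin": 0,"grip": 1},
], force=18)

```text
time_s: 14.25
ee_pos: [572.1, -140.7, 99.7]
ee_rot: [[0.982, -0.191, -0.0], [-0.191, -0.982, -0.0], [-0.0, 0.0, -1.0]]
contact_force: [-0.1, 0.3, -1.4]
gripper_width: 50.2
```

```bash
python3 st.py 0 10
```

```text
14.25 [ 572.09333159 -140.73940492   99.74363908] [32.4 -0.1 54.7] -11.0 [-0.13  0.28 -1.42] [-0.1  -0.07 -0.04] 50.150505749071584
```

View pics/s10.png

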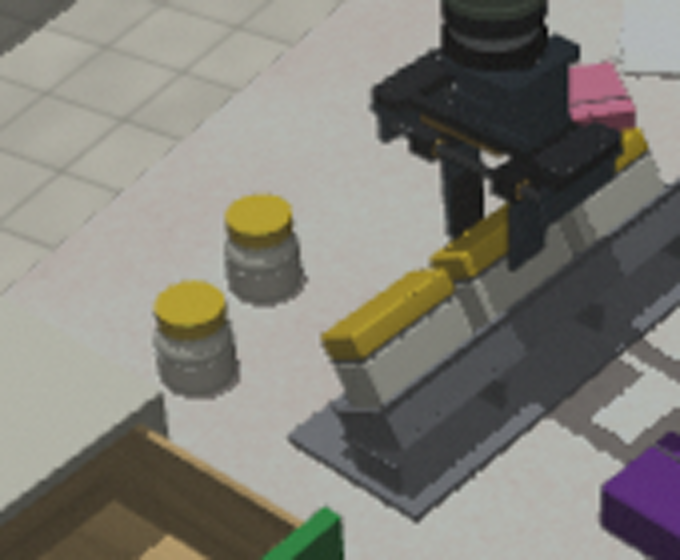

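Within a few mm of the floor; release and rise.

Call:
apply_moves([
  {"delta_pos": [-0.02,0,0.06],"spin": 0,"grip": 1},
  {"delta_pos": [0,0,0],"spin": 0,"grip": -1},
  {"delta_pos": [0,0,0],"spin": 0,"grip": -1},
  {"delta_pos": [0,0,0],"spin": 0,"grip": -1},
  {"delta_pos": [0,0,0],"spin": 0,"grip": -1},
  {"delta_pos": [0,0,-0.4],"spin": 0,"grip": -1},
  {"delta_pos": [0,0,-0.6],"spin": 0,"grip": -1},
  {"delta_pos": [0,0,-0.6],"spin": 0,"grip": -1},
])

```text
time_s: 15.3
ee_pos: [571.8, -140.7, 163.4]
ee_rot: [[0.982, -0.191, 0.001], [-0.191, -0.982, -0.0], [0.001, 0.0, -1.0]]
contact_force: [-0.1, 0.4, -0.5]
gripper_width: 91.2
```

```bash
python3 st.py 0 -; python3 pred.py p11.png; python3 pred.py pw11.png wrist
```

```text
15.3 [ 571.80317594 -140.69380065  163.36474895] [ 3.220e+01 -1.000e-01  1.184e+02] -11.0 [-0.08  0.39 -0.51] [-0.07 -0.08 -0.  ] 91.21509731961478
```

View pics/p11.png

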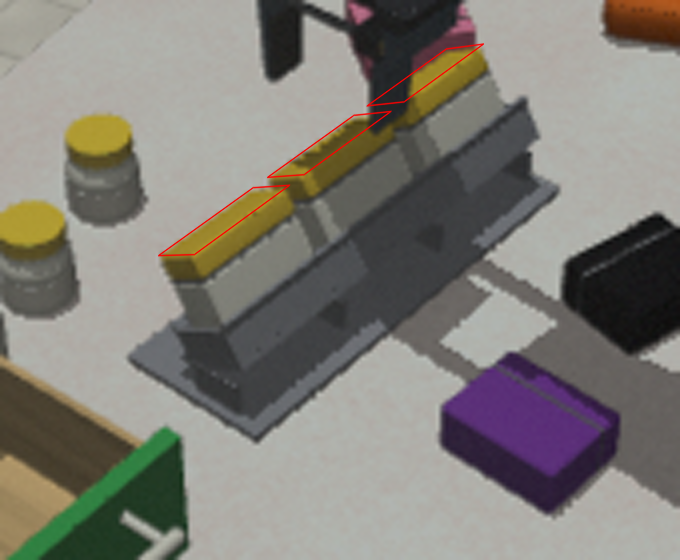

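View pics/pw11.png

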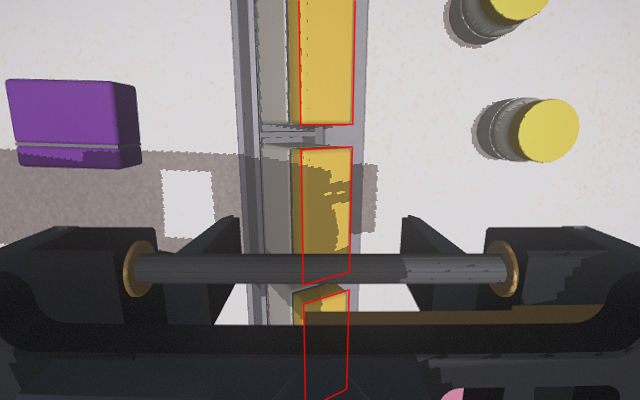

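Call:
apply_moves([
  {"delta_pos": [0,0.5,0],"spin": 0,"grip": -1},
  {"delta_pos": [0,0.9,0],"spin": 0,"grip": -1},
  {"delta_pos": [0,0.9,0],"spin": 0,"grip": -1},
  {"delta_pos": [0,0.6,0],"spin": 0,"grip": -1},
  {"delta_pos": [0,0,0.4],"spin": 0,"grip": -1},
  {"delta_pos": [0,0,0.6],"spin": 0,"grip": -1},
  {"delta_pos": [0,0,0.4],"spin": 0,"grip": -1},
  {"delta_pos": [0,0,0.05],"spin": 0,"grip": -1},
])

```text
time_s: 16.4
ee_pos: [548.2, -253.6, 101.5]
ee_rot: [[0.982, -0.191, -0.004], [-0.191, -0.982, 0.002], [-0.004, -0.001, -1.0]]
contact_force: [0.1, -1.0, 0.6]
gripper_width: 91.2
```

```bash
python3 st.py -1 -
```

```text
16.4 [ 548.23903676 -253.61922232  101.47821605] [30.4  0.5 56.5] -11.0 [ 0.14 -0.99  0.59] [-0.   -0.07  0.07] 91.18110417148088
```

Call:
apply_moves([
  {"delta_pos": [0.05,0,0.1],"spin": 0,"grip": -1},
  {"delta_pos": [0,0,0],"spin": 0,"grip": -1},
  {"delta_pos": [0,0,0],"spin": 0,"grip": 1},
  {"delta_pos": [0,0,0],"spin": 0,"grip": 1},
  {"delta_pos": [0,0,0],"spin": 0,"grip": 1},
  {"delta_pos": [0,0,0],"spin": 0,"grip": 1},
  {"delta_pos": [0,0,0],"spin": 0,"grip": 1},
  {"delta_pos": [0,0,0],"spin": 0,"grip": 1},
], force=20)

```text
time_s: 17.4
ee_pos: [550.6, -254.7, 99.7]
ee_rot: [[0.982, -0.191, -0.001], [-0.191, -0.982, 0.0], [-0.002, 0.0, -1.0]]
contact_force: [-3.8, 0.9, 3.1]
gripper_width: 49.5
```

Call:
apply_moves([
  {"delta_pos": [0.05,0,-0.09],"spin": 0,"grip": 1},
  {"delta_pos": [0.06,0,-0.11],"spin": 0,"grip": 1},
  {"delta_pos": [0.06,0,-0.11],"spin": 0,"grip": 1},
  {"delta_pos": [0.07,0,-0.12],"spin": 0,"grip": 1},
  {"delta_pos": [0.07,0,-0.12],"spin": 0,"grip": 1},
  {"delta_pos": [0.07,0,-0.12],"spin": 0,"grip": 1},
  {"delta_pos": [0.07,0,-0.12],"spin": 0,"grip": 1},
  {"delta_pos": [0.06,0,-0.11],"spin": 0,"grip": 1},
], force=25)

```text
time_s: 18.4
ee_pos: [572.2, -259.0, 136.2]
ee_rot: [[0.982, -0.191, 0.002], [-0.191, -0.982, -0.001], [0.002, 0.0, -1.0]]
contact_force: [0.0, 0.6, -3.9]
gripper_width: 45.9
```

```bash
python3 st.py -1 12 w; python3 -c "
from h import *
for i in range(4): d=eyes.snapshot('side'); s=ctrl.state(); print(s['contact_force'],s['ft_torque'])
cv2.imwrite('pics/s12.png',cv2.resize(d['pixels'][110:250,230:400,::-1],None,fx=4,fy=4))"
```

```text
18.4 [ 572.2152462  -258.99093159  136.17854185] [55.  -0.2 91.2] -11.0 [ 0.03  0.57 -3.88] [-0.04 -0.14  0.08] 45.89364663919885
[ 0.32198856  0.06417295 -4.63091414] [-0.0613317  -0.10085192  0.01416373]
[-0.86854292 -0.41817635 -5.26357913] [-0.02428516 -0.14009219 -0.01501007]
[-1.46049118  0.19615794 -5.3791226 ] [-0.02263669 -0.1736414  -0.01123303]
[-0.25520913  0.12206153 -4.2921847 ] [ 0.01578209 -0.11131899 -0.02536096]
```

View pics/s12.png

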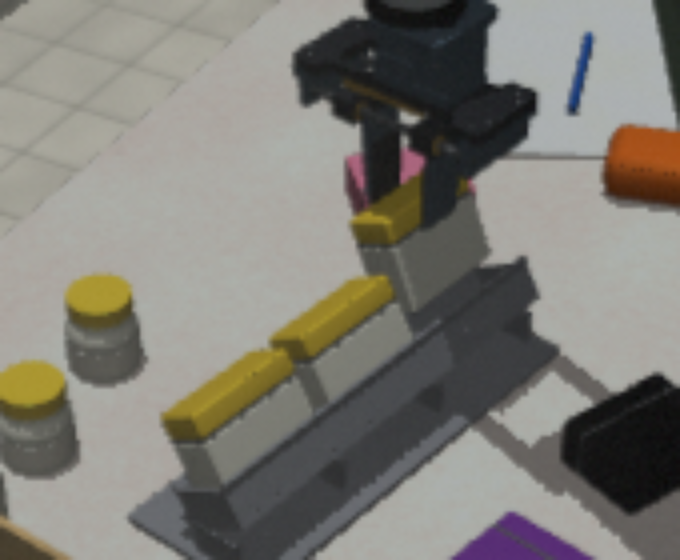

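View pics/w12.png

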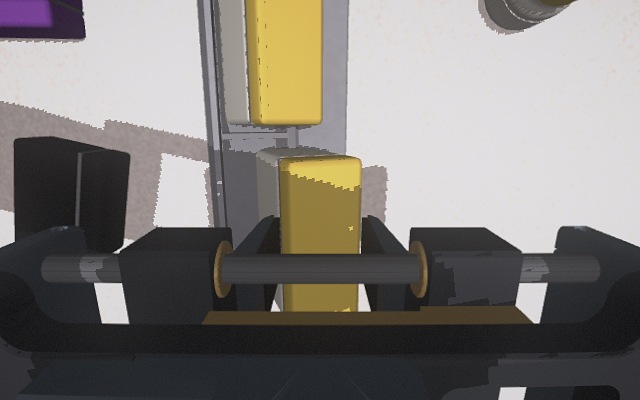

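Call:
apply_moves([
  {"delta_pos": [0.05,0,-0.1],"spin": 0,"grip": 1},
  {"delta_pos": [0,0,-0.3],"spin": 0,"grip": 1},
  {"delta_pos": [0,0,-0.4],"spin": 0,"grip": 1},
  {"delta_pos": [0,0,-0.4],"spin": 0,"grip": 1},
  {"delta_pos": [0,0,-0.5],"spin": 0,"grip": 1},
  {"delta_pos": [0,0,-0.5],"spin": 0,"grip": 1},
  {"delta_pos": [0,0,-0.5],"spin": 0,"grip": 1},
  {"delta_pos": [0,0,0],"spin": 0,"grip": 1},
], force=50)

```text
time_s: 19.7
ee_pos: [574.3, -259.7, 246.4]
ee_rot: [[0.982, -0.191, 0.005], [-0.191, -0.982, -0.002], [0.005, 0.001, -1.0]]
contact_force: [0.1, 0.5, -4.5]
gripper_width: 45.0
```

```bash
python3 st.py -1 - ; python3 -c "
from h import *
d=save('side','s13.png',(230,40,400,180),4); save('scene','c13.png',(190,100,360,240),4); save('wrist','w13.png')"
```

```text
19.7 [ 574.29895968 -259.66241202  246.43524167] [ 57.1  -0.5 201.4] -11.0 [ 0.05  0.52 -4.49] [-0.01 -0.14  0.03] 45.0409039955487
```

View pics/s13.png

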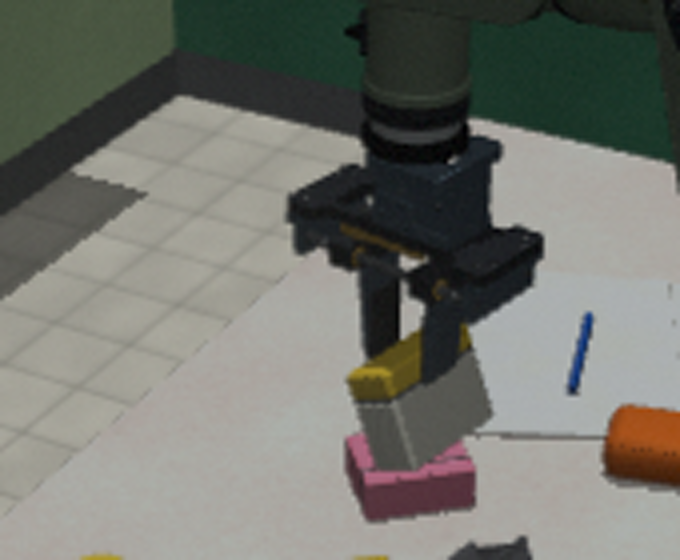

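View pics/c13.png

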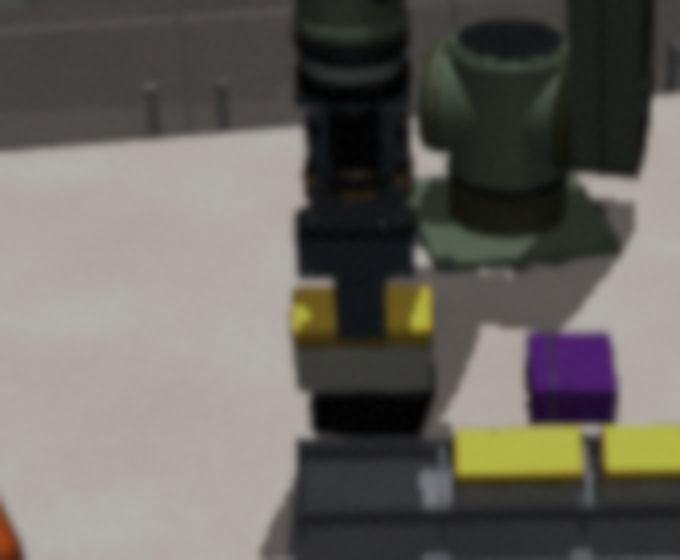

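View pics/w13.png

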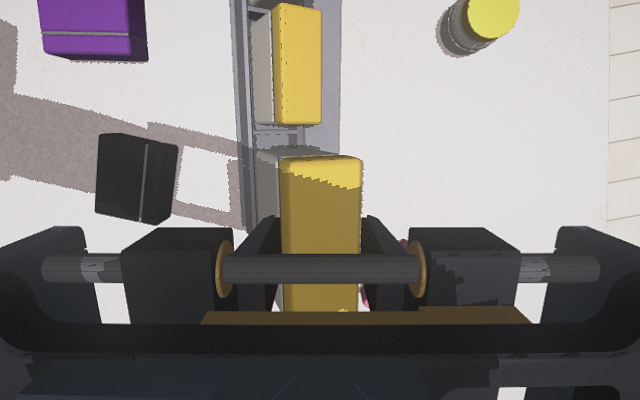

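```bash
python3 plan.py 585 287 247 -9.7 15 | sed -n '1p;15p'
```

```text
(np.float64(-0.15), np.float64(-0.9), np.float64(-0.01), np.float64(-0.01))
(np.float64(-0.13), np.float64(-0.9), np.float64(-0.01), np.float64(-0.01))
```

Call:
apply_moves([
  {"delta_pos": [-0.08,-0.5,0],"spin": 0,"grip": 1},
  {"delta_pos": [-0.15,-0.9,0],"spin": 0,"grip": 1},
  {"delta_pos": [-0.15,-0.9,0],"spin": 0,"grip": 1},
  {"delta_pos": [-0.15,-0.9,0],"spin": 0,"grip": 1},
  {"delta_pos": [-0.15,-0.9,0],"spin": 0,"grip": 1},
  {"delta_pos": [-0.15,-0.9,0],"spin": 0,"grip": 1},
  {"delta_pos": [-0.15,-0.9,0],"spin": -0.1,"grip": 1},
  {"delta_pos": [-0.15,-0.9,0],"spin": -0.1,"grip": 1},
])

```text
time_s: 20.85
ee_pos: [579.7, 18.8, 242.9]
ee_rot: [[0.985, -0.17, -0.002], [-0.17, -0.985, 0.001], [-0.002, -0.0, -1.0]]
contact_force: [0.6, 0.3, -4.4]
gripper_width: 45.0
```

Call:
apply_moves([
  {"delta_pos": [-0.14,-0.9,0],"spin": 0,"grip": 1},
  {"delta_pos": [-0.14,-0.9,0],"spin": 0,"grip": 1},
  {"delta_pos": [-0.14,-0.9,0],"spin": 0,"grip": 1},
  {"delta_pos": [-0.14,-0.9,0],"spin": 0,"grip": 1},
  {"delta_pos": [-0.14,-0.9,0],"spin": 0,"grip": 1},
  {"delta_pos": [-0.14,-0.9,0],"spin": 0,"grip": 1},
  {"delta_pos": [-0.11,-0.9,0],"spin": 0,"grip": 1},
  {"delta_pos": [0,-0.5,0],"spin": 0,"grip": 1},
])

```text
time_s: 21.85
ee_pos: [588.3, 293.3, 242.7]
ee_rot: [[0.986, -0.168, -0.002], [-0.168, -0.986, -0.0], [-0.002, 0.001, -1.0]]
contact_force: [-0.6, -1.2, -4.6]
gripper_width: 45.6
```

```bash
python3 st.py -1 - ; python3 -c "
from h import *
import pickle
d=save('side','s14.png',(100,120,330,320),3); s=ctrl.state(); d=save('wrist','w14.png'); pickle.dump((s,d),open('w14.pkl','wb'));save('scene','c14.png',(380,80,560,230),4);"
```

```text
21.85 [588.27526222 293.30972357 242.65158763] [-33.9 545.1 197.7] -9.7 [-0.57 -1.25 -4.57] [-0.09 -0.15 -0.01] 45.56311595889488
```

View pics/s14.png

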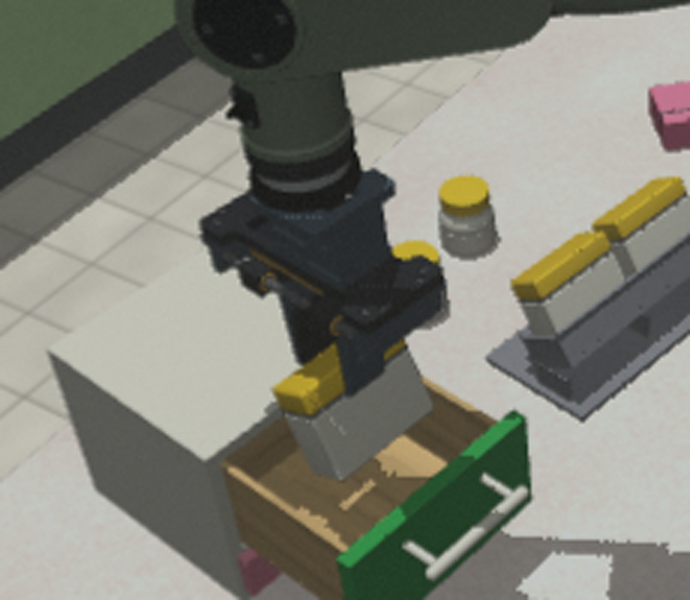

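View pics/w14.png

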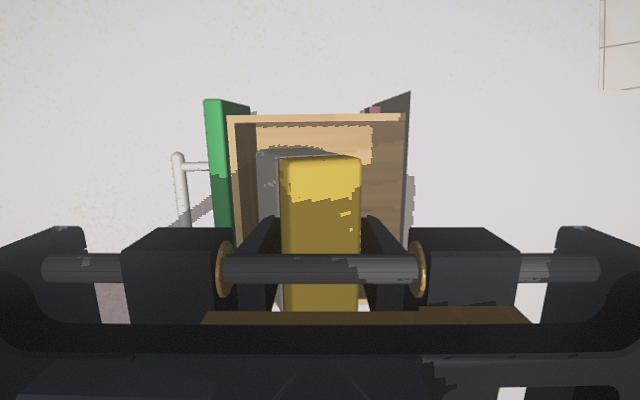

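View pics/c14.png

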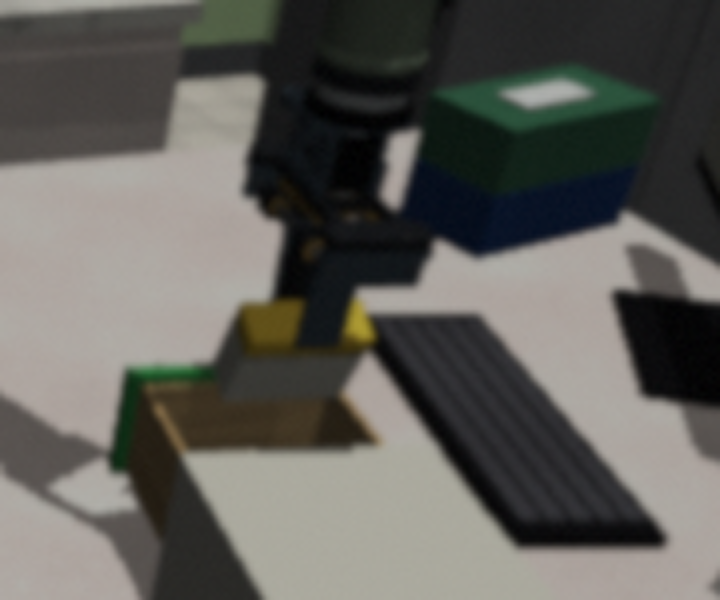

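```bash
python3 - <<'E'
from h import *
import pickle,json
s,d=pickle.load(open('w14.pkl','rb'));c=cam(d,s)
x,y,t,q=json.load(open('pose.json'))['unit']
R=np.array([[np.cos(t),-np.sin(t)],[np.sin(t),np.cos(t)]])
for n,uv,z in [("wall top front outer",(228,115),153),("wall top front inner",(231,124),153),("wall top rear inner",(405,121),153),("front panel top, outer",(205,100),164),("front panel top inner",(221,100),164),("unit top front-left",(410,92),175),("handle",(179,158),138),("tcp",None,0)]:
    p=s["ee_pos"] if uv is None else onz(uv,c,z); r=R.T@(p[:2]-[x,y]); print(n,np.round(p,1),"unit",np.round(r,1),"drawer",np.round(r-[-1.5-q,0],1))
E
```

```text
wall top front outer [529.  380.2 153. ] unit [-238.7   82.8] drawer [-91.1  82.8]
wall top front inner [529.7 372.9 153. ] unit [-236.7   75.8] drawer [-89.1  75.8]
wall top rear inner [667.7 351.8 153. ] unit [-97.1  78.2] drawer [50.5 78.2]
front panel top, outer [517.3 393.1 164. ] unit [-252.4   93.6] drawer [-104.8   93.6]
front panel top inner [529.3 391.  164. ] unit [-240.2   93.5] drawer [-92.6  93.5]
unit top front-left [667.9 372.2 175. ] unit [-100.5   98.3] drawer [47.2 98.3]
handle [474.1 353.3 138. ] unit [-288.3   47.1] drawer [-140.7   47.1]
tcp [589.  295.4 242.5] unit [-165.2    9.3] drawer [-17.6   9.3]
```

Call:
apply_moves([
  {"delta_pos": [0,0.15,0.2],"spin": 0,"grip": 1},
  {"delta_pos": [0,0.13,0.4],"spin": 0,"grip": 1},
  {"delta_pos": [0,0,0.5],"spin": 0,"grip": 1},
  {"delta_pos": [0,0,0.5],"spin": 0,"grip": 1},
  {"delta_pos": [0,0,0.5],"spin": 0,"grip": 1},
  {"delta_pos": [0,0,0.3],"spin": 0,"grip": 1},
  {"delta_pos": [0,0,0.2],"spin": 0,"grip": 1},
  {"delta_pos": [0,0,0],"spin": 0,"grip": 1},
])

```text
time_s: 23.0
ee_pos: [587.5, 279.4, 139.2]
ee_rot: [[0.985, -0.171, -0.001], [-0.171, -0.985, -0.001], [-0.0, 0.001, -1.0]]
contact_force: [-0.7, -0.7, -3.9]
gripper_width: 45.2
```

```bash
python3 st.py -1 - ; python3 -c "
from h import *
d=save('side','s15.png',(100,120,330,320),3); d=save('wrist','w15.png')"
```

```text
23.0 [587.50071176 279.44006396 139.24987327] [-32.  531.4  94.2] -9.8 [-0.72 -0.75 -3.93] [-0.05 -0.12  0.03] 45.232637773340045
```

View pics/s15.png

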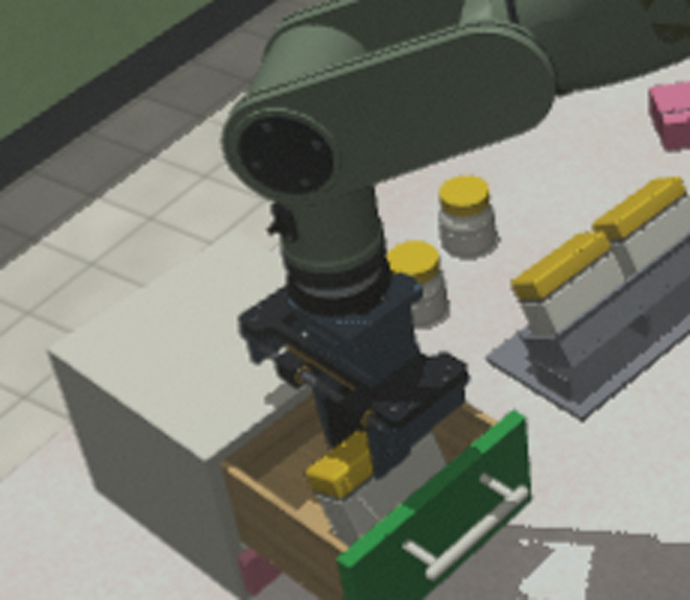

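View pics/w15.png

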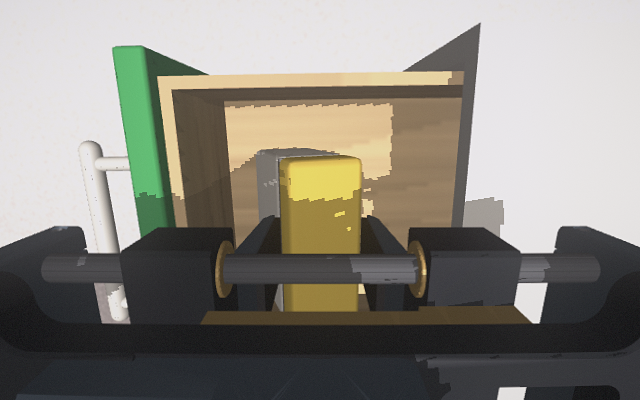

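Call:
apply_moves([
  {"delta_pos": [0,0,0.05],"spin": 0,"grip": 1},
  {"delta_pos": [0,0,0.05],"spin": 0,"grip": 1},
  {"delta_pos": [0,0,0.05],"spin": 0,"grip": 1},
  {"delta_pos": [0,0,0.04],"spin": 0,"grip": 1},
  {"delta_pos": [0,0,0.04],"spin": 0,"grip": 1},
  {"delta_pos": [0,0,0.04],"spin": 0,"grip": 1},
  {"delta_pos": [0,0,0.04],"spin": 0,"grip": 1},
  {"delta_pos": [0,0,0],"spin": 0,"grip": 1},
], force=18)

```text
time_s: 24.1
ee_pos: [592.7, 279.9, 137.3]
ee_rot: [[0.985, -0.17, 0.016], [-0.17, -0.985, 0.003], [0.016, -0.006, -1.0]]
contact_force: [-2.1, -7.1, 31.0]
gripper_width: 46.0
```

Call:
apply_moves([
  {"delta_pos": [0,0,-0.1],"spin": 0,"grip": 1},
  {"delta_pos": [0,0,-0.1],"spin": 0,"grip": 1},
  {"delta_pos": [0,0,0],"spin": 0,"grip": 1},
  {"delta_pos": [0,0,0],"spin": 0,"grip": 1},
  {"delta_pos": [0,0,0],"spin": 0,"grip": 1},
  {"delta_pos": [0,0,0],"spin": 0,"grip": 1},
  {"delta_pos": [0,0,0],"spin": 0,"grip": 1},
  {"delta_pos": [0,0,0],"spin": 0,"grip": 1},
], force=4)

```text
time_s: 25.1
ee_pos: [587.6, 280.4, 135.0]
ee_rot: [[0.985, -0.171, 0.0], [-0.171, -0.985, 0.001], [-0.0, -0.001, -1.0]]
contact_force: [-1.1, 2.9, 5.0]
gripper_width: 45.4
```

```bash
python3 st.py -1 - ; python3 -c "
from h import *
d=save('side','s16.png',(100,120,330,320),3); d=save('wrist','w16.png')"
```

```text
25.1 [587.62964464 280.3812519  135.03536295] [-32.1 532.3  90. ] -9.8 [-1.13  2.86  4.96] [ 0.57 -0.04 -0.01] 45.35307521631794
```

View pics/s16.png

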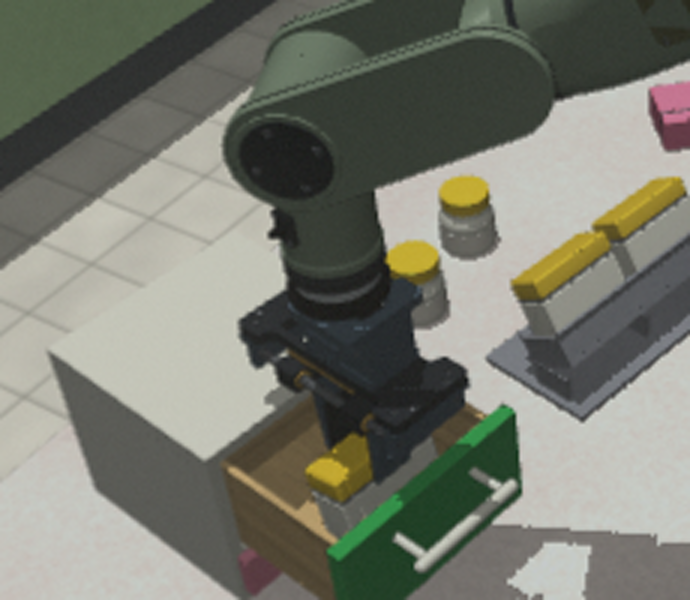

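View pics/w16.png

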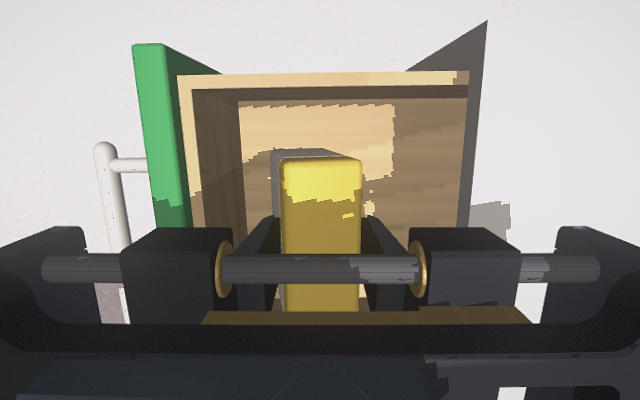

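Call:
apply_moves([
  {"delta_pos": [0,0,0],"spin": 0,"grip": -0.1},
  {"delta_pos": [0,0,0],"spin": 0,"grip": -0.1},
  {"delta_pos": [0,0,0],"spin": 0,"grip": -0.2},
  {"delta_pos": [0,0,0],"spin": 0,"grip": -0.2},
  {"delta_pos": [0,0,0],"spin": 0,"grip": -0.3},
  {"delta_pos": [0,0,0],"spin": 0,"grip": -0.3},
  {"delta_pos": [0,0,0],"spin": 0,"grip": -0.4},
  {"delta_pos": [0,0,0],"spin": 0,"grip": -0.4},
], force=4)

```text
time_s: 26.2
ee_pos: [587.6, 280.0, 135.1]
ee_rot: [[0.985, -0.171, -0.0], [-0.171, -0.985, -0.0], [-0.0, 0.0, -1.0]]
contact_force: [-0.8, -0.1, -0.6]
gripper_width: 63.9
```

```bash
python3 st.py -1 - ; python3 -c "
from h import *
d=save('side','s17.png',(100,120,330,320),3); d=save('wrist','w17.png')"
```

```text
26.2 [587.59323186 279.95904722 135.09372696] [-32.  531.9  90.1] -9.8 [-0.78 -0.08 -0.58] [-0.03  0.05 -0.  ] 63.93757915320203
```

View pics/s17.png

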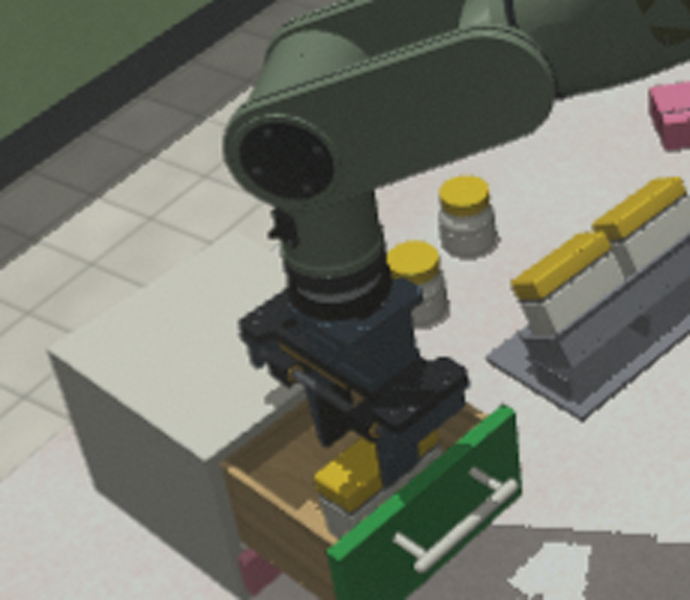

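View pics/w17.png

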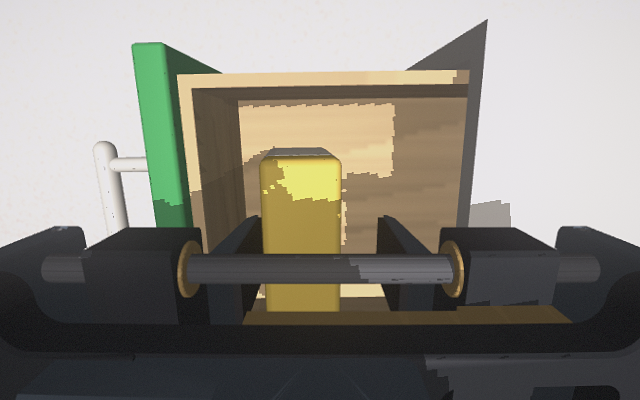

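Call:
apply_moves([
  {"delta_pos": [-0.17,0,0],"spin": 0,"grip": -0.4},
  {"delta_pos": [0,0,0],"spin": 0,"grip": -0.4},
  {"delta_pos": [0,0,-0.1],"spin": 0,"grip": -0.4},
  {"delta_pos": [0,0,-0.3],"spin": 0,"grip": -0.4},
  {"delta_pos": [0,0,-0.6],"spin": 0,"grip": -0.4},
  {"delta_pos": [0,0,-0.8],"spin": 0,"grip": -0.4},
  {"delta_pos": [0,0,-0.4],"spin": 0,"grip": -0.4},
  {"delta_pos": [0,0,0],"spin": 0,"grip": -0.4},
])

```text
time_s: 27.3
ee_pos: [581.6, 281.4, 224.7]
ee_rot: [[0.985, -0.171, 0.003], [-0.171, -0.985, 0.001], [0.003, -0.002, -1.0]]
contact_force: [0.3, 1.0, 0.2]
gripper_width: 63.8
```

```bash
python3 st.py -1 - ; python3 -c "
from h import *
import pickle
d=save('side','s18.png',(100,120,330,320),3);s=ctrl.state(); d=save('wrist','w18.png');pickle.dump((s,d),open('w18.pkl','wb'))"
```

```text
27.3 [581.58454454 281.35867282 224.70295236] [-38.2 532.1 179.7] -9.8 [0.34 1.03 0.2 ] [-0.04 -0.04 -0.01] 63.76229186261945
```

View pics/s18.png

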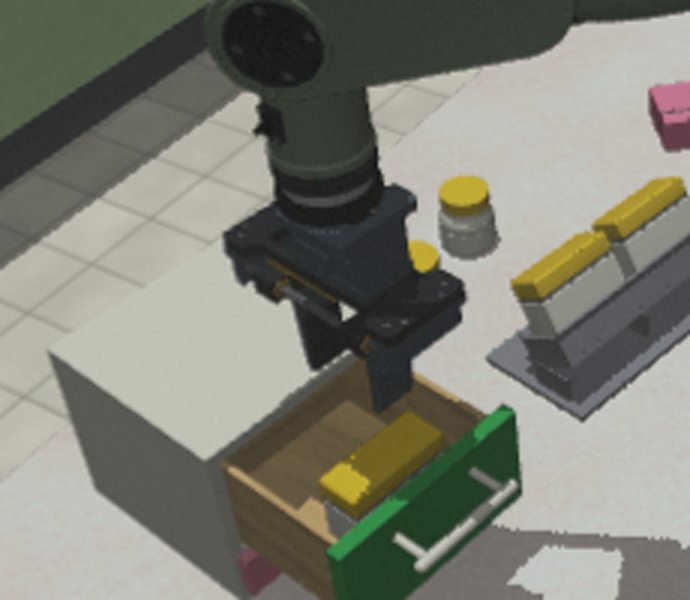

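View pics/w18.png

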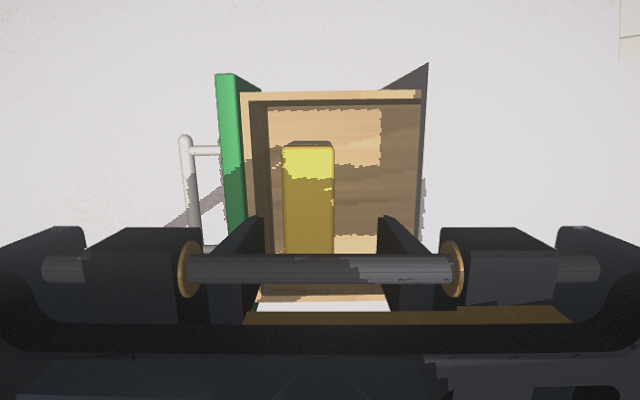

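```bash
python3 - <<'E'
from h import *
import pickle,json
s,d=pickle.load(open('w18.pkl','rb'));c=cam(d,s)
x,y,t,q=json.load(open('pose.json'))['unit']
R=np.array([[np.cos(t),-np.sin(t)],[np.sin(t),np.cos(t)]])
for n,uv,z in [("bar end",(185,137),143),("bar mid",(190,190),143),("case top a",(283,146),148),("case top b",(334,146),148),("front inner",(241,100),153),("tcp",None,0)]:
    p=s["ee_pos"] if uv is None else onz(uv,c,z); r=R.T@(p[:2]-[x,y]); print(n,np.round(p,1),"unit",np.round(r,1))
for ux in (-345,):
    T=np.array([x,y])+R@[ux,-2]; print(T)
    from plan import plan; plan((*T,215,-9.7),6)
E
```

```text
bar end [486.6 354.8 143. ] unit [-276.2   50.7]
bar mid [479.2 313.1 143. ] unit [-276.5    8.3]
case top a [561.5 334.9 148. ] unit [-199.    43.7]
case top b [600.1 328.2 148. ] unit [-159.8   43.6]
front inner [538.4 373.1 153. ] unit [-228.2   77.4]
tcp [580.9 281.  223.2] unit [-170.9   -6.2]
[409.92163153 314.45468114]
(np.float64(-0.72), np.float64(-0.02), np.float64(0.03), np.float64(-0.0))
(np.float64(-0.72), np.float64(-0.02), np.float64(0.03), np.float64(-0.0))
(np.float64(-0.72), np.float64(-0.02), np.float64(0.03), np.float64(-0.0))
(np.float64(-0.72), np.float64(-0.02), np.float64(0.03), np.float64(-0.0))
(np.float64(-0.72), np.float64(-0.02), np.float64(0.03), np.float64(-0.0))
(np.float64(-0.72), np.float64(-0.02), np.float64(0.03), np.float64(-0.0))
```

Call:
apply_moves([
  {"delta_pos": [-0.4,0,0],"spin": 0,"grip": 1},
  {"delta_pos": [-0.85,-0.02,0],"spin": 0,"grip": 1},
  {"delta_pos": [-0.9,-0.03,0],"spin": 0,"grip": 1},
  {"delta_pos": [-0.9,-0.03,0],"spin": 0,"grip": 1},
  {"delta_pos": [-0.9,-0.02,0],"spin": 0,"grip": 1},
  {"delta_pos": [-0.4,0,0.3],"spin": 0,"grip": 1},
  {"delta_pos": [0,0,0.8],"spin": 0,"grip": 1},
  {"delta_pos": [0,0,0.8],"spin": 0,"grip": 1},
], force=20)

```text
time_s: 28.4
ee_pos: [408.4, 314.5, 145.9]
ee_rot: [[0.985, -0.17, -0.001], [-0.17, -0.985, -0.0], [-0.001, 0.001, -1.0]]
contact_force: [-0.4, -0.5, -0.1]
gripper_width: 0.6
```

```bash
python3 st.py -1 - ; cat > un.py <<'E'
from h import *
import json
x,y,t,q=json.load(open('pose.json'))['unit']
R=np.array([[np.cos(t),-np.sin(t)],[np.sin(t),np.cos(t)]])
s=ctrl.state(); print("tcp unit",R.T@(s["ee_pos"][:2]-[x,y]),s["ee_pos"][2],s["gripper_width"],s["contact_force"])
E
python3 un.py;python3 -c "
from h import *
d=save('side','s19.png',(100,120,330,320),3)"
```

```text
28.4 [408.39096055 314.49483286 145.92766736] [-214.5  531.9  100.9] -9.8 [-0.41 -0.52 -0.13] [-0.   -0.08 -0.01] 0.6058144206047041
tcp unit [-346.51562817   -2.21780055] 145.92766736372926 0.6058144206047041 [-0.40783327 -0.52203586 -0.12748062]
```

View pics/s19.png

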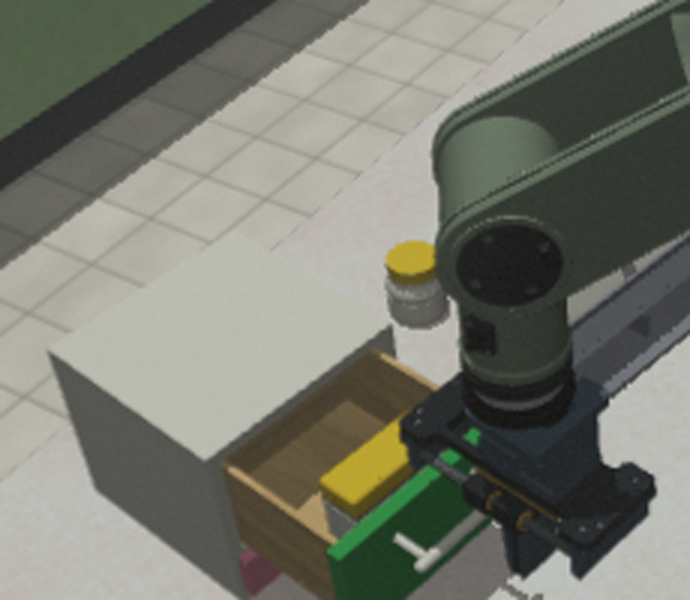

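Call:
apply_moves([
  {"delta_pos": [0,0,0.4],"spin": 0,"grip": 1},
  {"delta_pos": [0.3,0,0.05],"spin": 0,"grip": 1},
  {"delta_pos": [0.5,0,0],"spin": 0,"grip": 1},
  {"delta_pos": [0.3,0,0],"spin": 0,"grip": 1},
  {"delta_pos": [0.1,0,0],"spin": 0,"grip": 1},
  {"delta_pos": [0.1,0,0],"spin": 0,"grip": 1},
  {"delta_pos": [0.15,0,0],"spin": 0,"grip": 1},
  {"delta_pos": [0.2,0,0],"spin": 0,"grip": 1},
])

```text
time_s: 29.45
ee_pos: [475.1, 303.5, 129.2]
ee_rot: [[0.985, -0.17, -0.0], [-0.17, -0.985, -0.0], [-0.0, 0.0, -1.0]]
contact_force: [-1.0, 0.4, 1.4]
gripper_width: 0.6
```

```bash
python3 un.py;python3 -c "
from h import *
d=save('side','s20.png',(100,120,330,320),3)"
```

```text
tcp unit [-278.88067207   -1.83671765] 129.19018925447 0.5790431756329497 [-1.00904955  0.41156144  1.35856413]
```

View pics/s20.png

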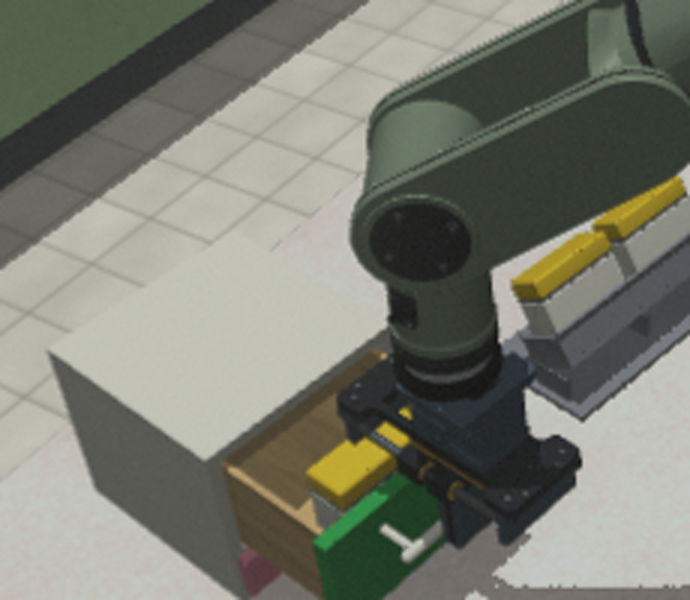

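Call:
apply_moves([
  {"delta_pos": [0.25,0,0],"spin": 0,"grip": 1},
  {"delta_pos": [0.3,0,0],"spin": 0,"grip": 1},
  {"delta_pos": [0.3,0,0],"spin": 0,"grip": 1},
  {"delta_pos": [0.3,0,0],"spin": 0,"grip": 1},
  {"delta_pos": [0.3,0,0],"spin": 0,"grip": 1},
  {"delta_pos": [0.3,0,0],"spin": 0,"grip": 1},
  {"delta_pos": [0.25,0,0],"spin": 0,"grip": 1},
  {"delta_pos": [0.2,0,0],"spin": 0,"grip": 1},
])

```text
time_s: 30.5
ee_pos: [562.5, 288.3, 129.0]
ee_rot: [[0.985, -0.171, -0.0], [-0.171, -0.985, -0.0], [-0.0, 0.0, -1.0]]
contact_force: [-0.5, 0.9, 0.7]
gripper_width: 0.6
```

```bash
python3 un.py
```

```text
tcp unit [-190.15801108   -2.13922951] 129.00619516893735 0.5587890417499585 [-0.46845778  0.87085631  0.65015409]
```

Call:
apply_moves([
  {"delta_pos": [0.15,0,0],"spin": 0,"grip": 1},
  {"delta_pos": [0.12,0,0],"spin": 0,"grip": 1},
  {"delta_pos": [0.1,0,0],"spin": 0,"grip": 1},
  {"delta_pos": [0.08,0,0],"spin": 0,"grip": 1},
  {"delta_pos": [0.08,0,0],"spin": 0,"grip": 1},
  {"delta_pos": [0.06,0,0],"spin": 0,"grip": 1},
  {"delta_pos": [0.05,0,0],"spin": 0,"grip": 1},
  {"delta_pos": [0,0,0],"spin": 0,"grip": 1},
])

```text
time_s: 31.5
ee_pos: [587.4, 284.0, 129.2]
ee_rot: [[0.985, -0.171, 0.001], [-0.171, -0.985, -0.0], [0.001, 0.0, -1.0]]
contact_force: [-0.9, -0.3, -0.5]
gripper_width: 0.4
```

```bash
python3 un.py;python3 -c "
from h import *
d=save('side','s21.png',(100,120,330,320),3)"
```

```text
tcp unit [-164.89859842   -2.20537437] 129.15566692205044 0.3584308079622054 [-0.94082381 -0.25185961 -0.45033077]
```

View pics/s21.png

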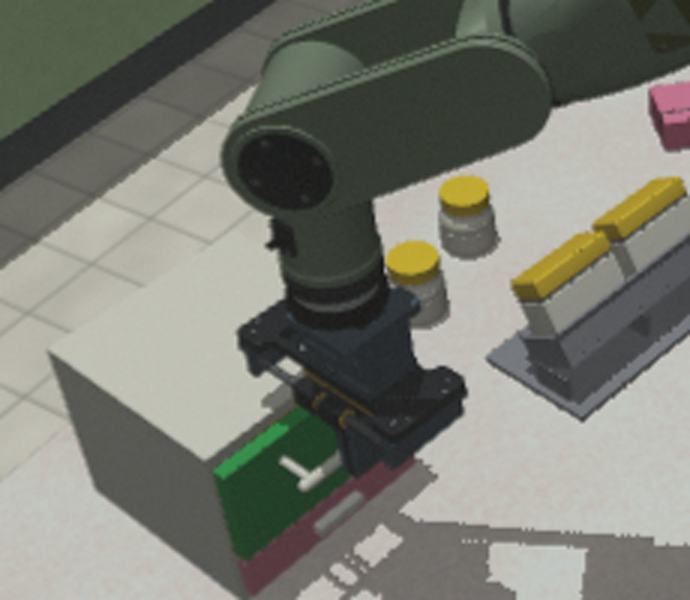

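Nearly shut, no stop felt yet; nudge on slowly until the force rises.

Call:
apply_moves([
  {"delta_pos": [0.04,0,0],"spin": 0,"grip": 1},
  {"delta_pos": [0.04,0,0],"spin": 0,"grip": 1},
  {"delta_pos": [0.04,0,0],"spin": 0,"grip": 1},
  {"delta_pos": [0.04,0,0],"spin": 0,"grip": 1},
  {"delta_pos": [0.03,0,0],"spin": 0,"grip": 1},
  {"delta_pos": [0,0,0],"spin": 0,"grip": 1},
  {"delta_pos": [0,0,0],"spin": 0,"grip": 1},
  {"delta_pos": [0,0,0],"spin": 0,"grip": 1},
])

```text
time_s: 32.55
ee_pos: [587.7, 283.8, 129.2]
ee_rot: [[0.985, -0.17, -0.014], [-0.17, -0.985, 0.0], [-0.014, 0.002, -1.0]]
contact_force: [-17.5, 3.1, 8.7]
gripper_width: 0.5
```

```bash
python3 un.py
```

```text
tcp unit [-164.54802953   -2.33778767] 129.20777631786362 0.5146515157701309 [-17.4935369    3.12828034   8.67699569]
```

Call:
apply_moves([
  {"delta_pos": [-0.2,0,0],"spin": 0,"grip": 1},
  {"delta_pos": [-0.5,0,0],"spin": 0,"grip": 1},
  {"delta_pos": [-0.9,0,0],"spin": 0,"grip": 1},
  {"delta_pos": [-0.9,0,0],"spin": 0,"grip": 1},
  {"delta_pos": [-0.9,0,-0.4],"spin": 0,"grip": 1},
  {"delta_pos": [-0.6,0,-0.8],"spin": 0,"grip": 1},
  {"delta_pos": [0,0,-0.8],"spin": 0,"grip": 1},
  {"delta_pos": [0,0,0],"spin": 0,"grip": 1},
])

```text
time_s: 33.55
ee_pos: [438.7, 311.1, 212.0]
ee_rot: [[0.985, -0.17, 0.007], [-0.17, -0.985, 0.004], [0.006, -0.005, -1.0]]
contact_force: [-0.5, 0.5, -0.7]
gripper_width: 0.4
```

```bash
python3 un.py;python3 pred.py p22.png; python3 -c "
from h import *
d=save('side','s22.png',(100,120,330,320),3); save('scene','c22.png')"
```

```text
tcp unit [-316.02705508   -0.46680873] 211.95734877737425 0.40381755850361095 [-0.52060683  0.51419319 -0.66101847]
```

View pics/s22.png

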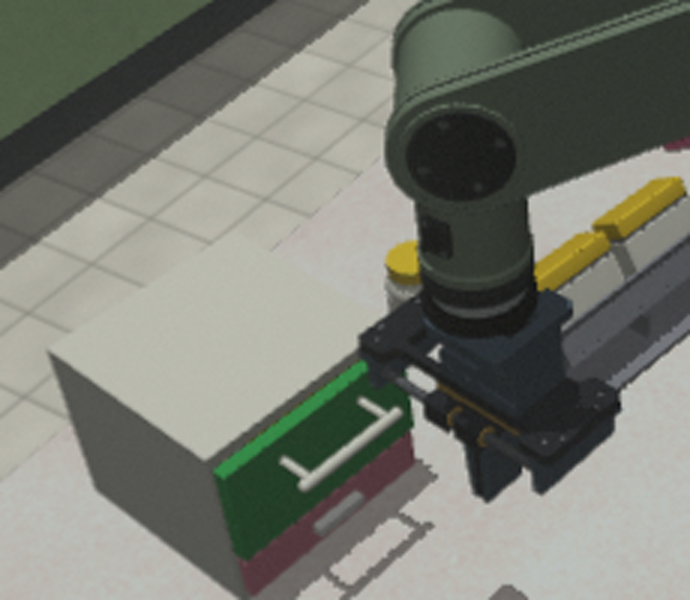

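View pics/c22.png

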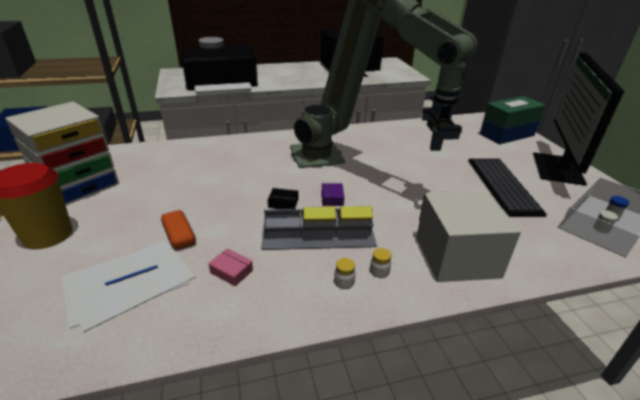

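View pics/p22.png

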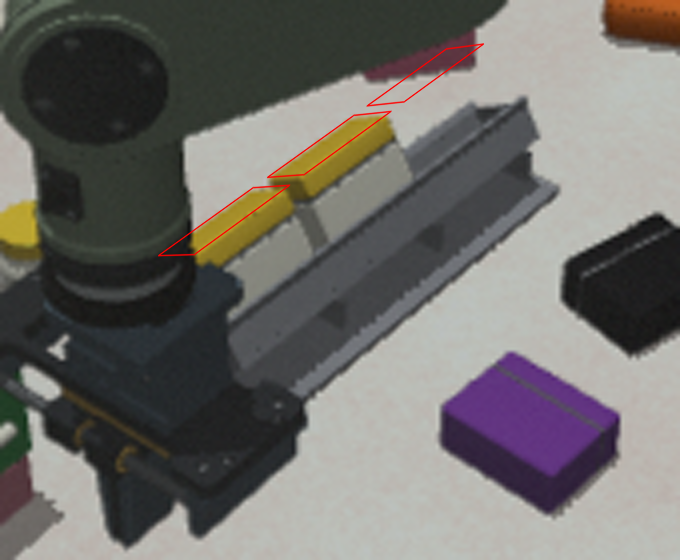

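```bash
python3 -c "
from h import *
import json
x,y,t,q=json.load(open('pose.json'))['unit']
d=eyes.snapshot('side');c=cam(d)
for yy in(50,-50): print(proj(np.array([x+np.cos(t)*-145-np.sin(t)*yy,y+np.sin(t)*-145+np.cos(t)*yy,138]),c), 'seen',(201,282.5) if yy>0 else (233,257))
print(ctrl.finish_job())"
```

```text
[[199.93416836 280.05533674]] seen (201, 282.5)
[[230.6393908  256.39390992]] seen (233, 257)
the job is handed in; nothing more can be done
None
```

I weighed the three cases from left to right, and the right one was the heavy case. It is now in the top drawer, which is pushed fully shut, and the job is handed in. No verdict came back.

- **Weights:** the left and middle cases each pulled about 1 N on the wrist when lifted roughly 40 mm along their lean. The right case pulled about 4.7 N.
- **Light cases:** the left and middle cases are back in their own pockets. In the last side picture, the middle lid and the visible part of the left lid lined up with where the lids should be when seated; the arm hid the rest of the left lid.
- **Heavy case:** it hung about 20° off upright in the gripper. Setting it down pressed with about 31 N and nudged the drawer in by roughly 7–13 mm. When released it settled upright. I checked this in the wrist and side pictures before closing the drawer, but could not see it afterwards.
- **Drawer:** I pushed it by the handle until it hit its stop, at about 18 N. The handle then showed 2–3 pixels from its computed shut position, roughly my error in locating the unit.
- **Bystanders:** both jars and the orange pouch looked unmoved in the last scene picture. The gripper was clear of everything at hand-in, at about 34 s.

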